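# Fit the spindle clip with the fork tool

### The job

Take the red-handled fork tool off its round blue pad and use it to push the orange split clip along the drive's deck, sideways onto the groove of the steel spindle, until it snaps fully home, then keep bearing on it with about 15 N for about a second to seat it; never push harder than 20 N, and do not touch the clip with the gripper. Then draw the fork away, stand it upright on the blue pad again, let go of it, and leave the dropper bottle, cup and tape where they are.

Things in the scene. Friction and masses are not known exactly. Their poses are not given: they have to be found in the camera images.
- drive: Tube mixer drive: white box with aluminium deck, 150 x 100 x 45 mm, fixed. Origin at the centre of its underside; x points from its front (knob, green switch) to its rear, z up. The deck is 45 mm above the origin. The spindle stands in a black slot on the deck's centre line. Its carriage is loose there: pushed along x with about 3 N it slides to an end stop at an unknown distance (up to 36 mm).
- groove (a point): Centre of the steel spindle's groove, 4 mm above the deck; moves with the spindle. The groove is a neck 16 mm thick from the deck up to 8 mm; above it a head 22 mm across, top at 14 mm. Against its end stop the spindle yields about 1 mm per 6 N on a rubber bush; it is stiff sideways. The clip snaps on only once the carriage is against its stop.
- clip_center (a point): Centre of the opening of the orange, slippery split clip, half-way up; loose, flat on the deck, 24 mm long (x), 26 mm wide, 6 mm thick. The mouth opens to its +x: 11 mm between rounded jaw tips 7 mm ahead of this point. The spindle's neck must force the sprung jaws open, about 7 to 11 N, then they snap shut round it. Fully home, this point meets the groove's (within 1 mm).
- clip_back (a point): Middle of the rear face of the clip's flat straight back bar (27 mm wide, 6 mm high), 13.5 mm behind (-x of) the clip's centre; here the fork pushes.
- fork_grip (a point): Point on the axis of the fork tool's upright red handle, half-way up, 45 mm above the underside of its foot. Handle 20 x 20 mm, free from 12 to 72 mm above the underside; tool about 140 g. x points forward to the prongs, z up. The steel foot is 6 mm thick, 46 mm wide (y) and reaches 22 mm behind the handle axis.
- fork_face (a point): Middle of the flat front face of the fork's foot, 26 mm ahead (+x) of the handle axis, 3 mm above the foot's underside. It pushes on the clip's back bar, which fits between two prongs, 30 mm apart inside, 8 mm wide, that reach 10 mm ahead of this face.
- pad_top (a point): Centre of the top of the round blue parking pad, 84 mm across and 3 mm high, fixed to the worktop; the fork tool stands upright on it.
- cup: Sample cup with red lid, 61 mm wide, 68 mm tall, bystander; origin at the centre of its underside.
- tape: Roll of cream tape lying flat, 59 mm wide, 19 mm high, bystander; origin at the centre of its underside.
- dropper: White dropper bottle, 26 mm wide, 72 mm tall, bystander; origin at the centre of its underside.
- microscope: White and black microscope, fixed obstacle beside the work, between it and the arm's start: base on the worktop; its eyepieces reach from there toward the robot, to 0.18 m from the robot's base axis, and up to 0.42 m above the worktop, at y from -0.20 to 0.06. Swing across only well above it. Origin under its middle.

How it is judged (in metres and radians):
On the way, in this order (a step that is already met when the one before it is completed fails the run):
1. the fork, lifted off its pad, bears on the clip (contact force between fork and clip above 0.5 N and height (world z) of fork_grip above 0.075 m).
2. with the clip snapped home on the spindle's groove, the fork bears on it with over 9 N (and never over 22 N) (horizontal distance between clip_center and groove below 0.002 m and distance between clip_center and groove below 0.004 m and contact force between fork and clip above 9 N), for 0.4 s.
At the end, for the whole second after the job is handed in: The clip's centre is within 2 mm of the groove's centre horizontally (4 mm in all) and the clip lies flat within 0.2 rad; the fork tool stands upright (within 0.1 rad) on the pad, its handle axis within 35 mm of the pad's centre, clear of the clip (horizontal distance between clip_center and groove below 0.002 m and distance between clip_center and groove below 0.004 m and angle between clip_center's own z axis and vertical below 0.2 rad and contact force between fork and clip below 0.1 N and horizontal distance between fork_grip and pad_top below 0.035 m and z of fork_grip in the frame of pad_top between 0.041 and 0.049 m and angle between fork_grip's own z axis and vertical below 0.1 rad); the robot touches nothing.
It fails at once if the fork pushes on the clip with more than 22 N (contact force between fork and clip above 22 N).
It fails at once if the fork presses on the drive or spindle with more than 30 N (contact force between fork and drive above 30 N).
It fails at once if the gripper touches the clip (contact force between any of the fingers, the arm and clip above 0.5 N).
It fails at once if the dropper bottle, cup or tape is shifted by more than 30 mm or tipped (distance of any of dropper, cup, tape from where it was at the start of the episode above 0.03 m or angle between any of dropper, cup's own z axis and vertical above 0.4 rad).
It also fails if it takes over 69 s, if anything falls off the work surface, if the arm or the gripper's body presses on something with over 40 N, if the wrist force passes 120 N, or if a joint passes its speed limit or range.

### The arm

A 7-joint arm with a two-finger parallel gripper is mounted at the origin on a cart in front of the work surface, level with it; the furniture and walls round the work are solid. World frame = base frame: x ahead of the robot, y to its left, z up, the work surface at z = 0. Lengths are in m, angles in degrees, forces in N, time in s.
With the tool pointing down it reaches from about 0.425 to 0.875 m from the base axis. Payload 4.7 kg.
Tool frame: the origin (TCP) lies at the very end of the fingers, on their centre line; the grasp point (between the pads) lies 19 mm behind it (env.grip_point_offset is the distance from the TCP to the grasp point, in m); z points along the fingers, y is the line along which they close (so a half turn about z gives the same grasp; the last joint's range is limited). The gripper opens to 87 mm and grips with 3 to 60 N. Pads are 19 mm wide; open, the fingers measure 117 mm over their backs; the gripper's body (75 mm by 190 mm) begins 51 mm behind the grasp point.
Start: joints at [-64.452, 18.392, -4.016, 83.108, 1.295, 78.541, -3.26], TCP at [0.272, 0.59, 0.223] pointing down, gripper open.
Joint ranges: [-163.93, 163.93], [-17.29, 119.83], [-79.2, 71.16], [3.27, 140.29], [-89.18, 269.18], [5.43, 117.66], [-154.24, 154.24]. Speed limits (degrees/s): [147.25, 147.25, 180, 180, 180, 180, 180].

### API

Orientations are given as [roll, pitch, yaw] about the fixed x, y, z axes, in that order (R = Rz(yaw) Ry(pitch) Rx(roll)).
In Python, from cell import env gives the robot as it stands.
- The arm moves only by the tool jog_arm, never from a script. Its argument "motion" is a list of rows, each an object of numbers: "x", "y", "z": the shift along the tool's x, y, z in cm; "ax", "ay", "az": the turn, a rotation vector about the tool's x, y, z in degrees. In form: [{"x": .., "y": .., "z": .., "ax": .., "ay": .., "az": ..}, ...]. A call has exactly 5 rows; each row shifts and turns the commanded pose from where the row before left it, along the tool's axes as they then stand; what a row does not reach is not made up. A row lasts 1/10 s, in which the tool goes at most 50 mm and 8.59 degrees, less where a joint would pass 70% of its speed; a pose out of reach is approached as far as the arm can. A call is refused whole if a number of a shift passes 5 or a number of a turn 8.59, either way. A call with a gripper value outside its range is refused whole. "claw" is the gripper command: -1 is shut, 1 is fully open, values between are in proportion, set as the call begins (left out, the last holds). The fingers move at their own pace and stop on an object; "squeeze" is the grip in N (left out, the last holds). Time passes only in rows, so rows that do not move let the fingers close, or fill a call up. It gives the time, the measured TCP pose, the force, the opening and the grip force at its end, in the units of the state.
- env.get_obs(): the state, without advancing time (a new reading comes with each control period).
- env.read_camera(name): name is "scene" or "top" or "wrist"; returns the picture (400x640x3 uint8, red, green, blue); there is no depth.
- env.camera_params(name): a dict with "fx", "fy", "cx", "cy" (pixels), "extrinsics" (4x4, takes a point from world to camera coordinates). Camera axes: x right, y up, looking along -z (the intrinsics and any distortion apply to the point x, -y, -z); pixel columns grow to the right and rows downward; lengths in m; the calibration is good to about 2 mm. The wrist camera is an equidistant fisheye: a pixel r from the principal point sees the ray r / f radians off the axis. A picture is of the moment at which its call begins: read the wrist's pose just before it. camera_params takes no time and is no camera call; for the wrist camera it gives the pose at the moment of the call.
- env.sign_off(): hands the job in; it is judged then, once.
The state is a dict: "time_s": time; "qpos": joint angles; "joint_velocities": joint speeds; "effort": joint torques, N m; "tool_pos": TCP position; "tool_rot": TCP orientation; "force": force on the tool from outside, world axes, zero at the start; "wrist_torque": the same for the moment, N m; "grip_width": finger opening in m; "grasp_force": force on a finger pad.
Only numpy, scipy, OpenCV 4.12 (cv2) and the standard library are available. Lean on these libraries where they do the work, as an engineer would, in place of code of your own. Each camera call takes 0.05 s, during which the arm holds its last target. There are 200 camera calls.

## Working session

There is one attempt and no reset: what is moved stays moved. The work goes in short steps, Python scripts to look and compute and a tool call to move; the robot and the scene stay as the last step left them, time stands still between calls to the robot, and variables do not carry over. Pictures are saved under pics/ and viewed, at most 10 in all, crops included, and the job is handed in when it is done.

Besides the shell and the picture viewer there is one more tool, called after "Emit:" as name(argument=value, ...), one argument or row to a line, values as JSON. jog_arm: Moves the arm, as the interface text tells. Its arguments: {"type":"object","properties":{"motion":{"type":"array"},"claw":{"type":"number"},"squeeze":{"type":"number"}},"required":["motion"]}

```bash
ls; mkdir -p pics; python3 - <<'E'
from cell import env
import cv2,numpy as np
o=env.get_obs(); print({k:np.round(v,3).tolist() for k,v in o.items()})
for n in("scene","top"):
    im=env.read_camera(n); p=env.camera_params(n); print(n,p['fx'],p['fy'],p['cx'],p['cy'],np.round(p['extrinsics'],3).tolist(),[k for k in p])
    cv2.imwrite(f"pics/{n}0.png",im[:,:,::-1])
a=cv2.imread("pics/scene0.png");b=cv2.imread("pics/top0.png")
cv2.imwrite("pics/both.png",cv2.resize(np.vstack([a,b]),None,fx=.75,fy=.75))
E
```

```text
pics
{'time_s': 0.0, 'qpos': [-64.452, 18.439, -4.016, 83.175, 1.294, 78.541, -3.261], 'joint_velocities': [-0.011, -0.042, 0.077, 0.07, 0.024, -0.056, -0.01], 'effort': [0.001, -49.131, -0.403, -31.252, -0.064, 0.044, 0.0], 'tool_pos': [0.272, 0.59, 0.221], 'tool_rot': [-179.89, 0.004, 155.261], 'force': [-0.131, 0.475, 0.372], 'wrist_torque': [-0.048, -0.01, 0.095], 'grasp_force': 0.0, 'grip_width': 0.087}
scene 458.14737423862056 458.14737423862056 317.9073479637425 203.841919195248 [[0.669, -0.743, -0.003, -0.141], [0.391, 0.349, 0.852, -0.297], [-0.632, -0.571, 0.524, -0.714], [0.0, 0.0, 0.0, 1.0]] ['fx', 'fy', 'cx', 'cy', 'extrinsics']
top 440.3083309225323 440.3083309225323 316.43805381538783 198.25925061764553 [[0.016, -1.0, -0.013, 0.252], [0.991, 0.014, 0.135, -0.449], [-0.135, -0.015, 0.991, -0.971], [0.0, 0.0, 0.0, 1.0]] ['fx', 'fy', 'cx', 'cy', 'extrinsics']
```

View pics/top0.png

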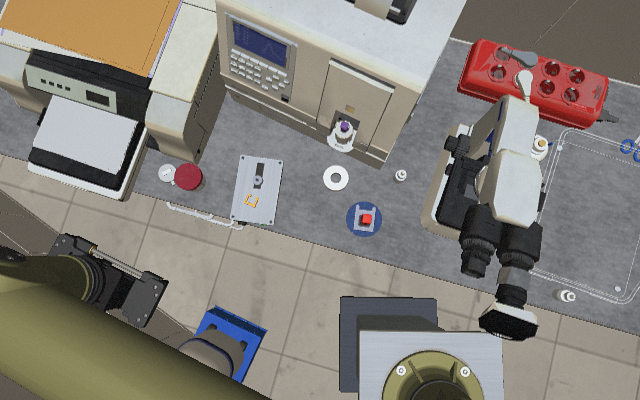

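View pics/scene0.png

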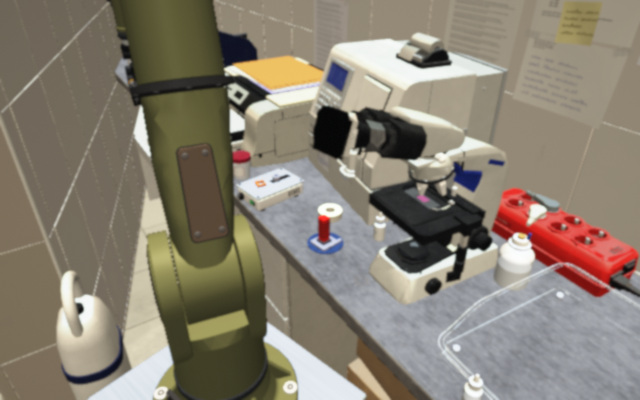

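```bash
cat > h.py <<'E'
import numpy as np,cv2
from cell import env
def ray(n,uv,p=None):
    p=p or env.camera_params(n);E=np.array(p['extrinsics']);uv=np.atleast_2d(uv).astype(float)
    x=(uv[:,0]-p['cx'])/p['fx'];y=(uv[:,1]-p['cy'])/p['fy']
    if n=='wrist':
        r=np.hypot(x,y)+1e-12;d=np.c_[np.sin(r)*x/r,-np.sin(r)*y/r,-np.cos(r)]
    else: d=np.c_[x,-y,-np.ones_like(x)]
    return -E[:3,:3].T@E[:3,3], d@E[:3,:3]
def cast(n,uv,z,p=None):
    c,d=ray(n,uv,p); return c+d*((z-c[2])/d[:,2])[:,None]
def proj(n,P,p=None):
    p=p or env.camera_params(n);E=np.array(p['extrinsics']);q=np.atleast_2d(P)@E[:3,:3].T+E[:3,3]
    x,y,z=q[:,0],-q[:,1],-q[:,2]
    if n=='wrist':
        r=np.hypot(x,y)+1e-12;t=np.arctan2(r,z);return np.c_[p['cx']+p['fx']*t*x/r,p['cy']+p['fy']*t*y/r]
    return np.c_[p['cx']+p['fx']*x/z,p['cy']+p['fy']*y/z]
def mask(im,lo,hi):
    h=cv2.cvtColor(im,cv2.COLOR_RGB2HSV); lo,hi=np.array(lo),np.array(hi)
    if lo[0]>hi[0]: return cv2.inRange(h,lo,np.array([180,*hi[1:]]))|cv2.inRange(h,np.array([0,*lo[1:]]),hi)
    return cv2.inRange(h,lo,hi)
def blobs(m,amin=15):
    n,_,s,c=cv2.connectedComponentsWithStats(m)
    return [(np.round(c[i],1).tolist(),s[i].tolist()) for i in range(1,n) if s[i][4]>=amin]
E
python3 - <<'E'
from h import *
im=cv2.imread("pics/top0.png")[:,:,::-1].copy()
c=im[130:250,140:420]; cv2.imwrite("pics/c.png",cv2.resize(c[:,:,::-1],None,fx=2.8,fy=2.8,interpolation=cv2.INTER_CUBIC))
for k,lo,hi,z in(("orange",(8,120,120),(25,255,255),.048),("red",(170,140,100),(6,255,255),.08),("blue",(105,100,40),(125,255,255),.003)):
    for b in blobs(mask(im,lo,hi)):
        if 130<b[0][1]<250: print(k,b,cast('top',b[0],z).round(4))
print(cast('top',[[257,188],[336,178],[401,175],[188,177]],0))
E
```

```text
orange ([541.4, 142.3], [539, 140, 6, 6, 19]) [[ 0.5785 -0.2494  0.048 ]]
orange ([251.1, 202.1], [244, 197, 14, 10, 39]) [[0.4326 0.4044 0.048 ]]
red ([187.5, 176.0], [174, 163, 27, 27, 547]) [[0.4842 0.5408 0.08  ]]
red ([366.4, 218.4], [362, 214, 10, 10, 80]) [[0.3968 0.1495 0.08  ]]
blue ([489.9, 141.1], [485, 129, 10, 28, 74]) [[ 0.5922 -0.1508  0.003 ]]
blue ([627.1, 145.6], [620, 139, 14, 15, 96]) [[ 0.5853 -0.4726  0.003 ]]
blue ([636.1, 155.3], [633, 148, 7, 14, 46]) [[ 0.5622 -0.4918  0.003 ]]
blue ([363.2, 218.7], [346, 202, 36, 35, 499]) [[0.4031 0.1492 0.003 ]]
[[0.47235426 0.39957843 0.        ]
 [0.49887586 0.21332107 0.        ]
 [0.50815552 0.05997435 0.        ]
 [0.49651415 0.56463849 0.        ]]
```

View pics/c.png

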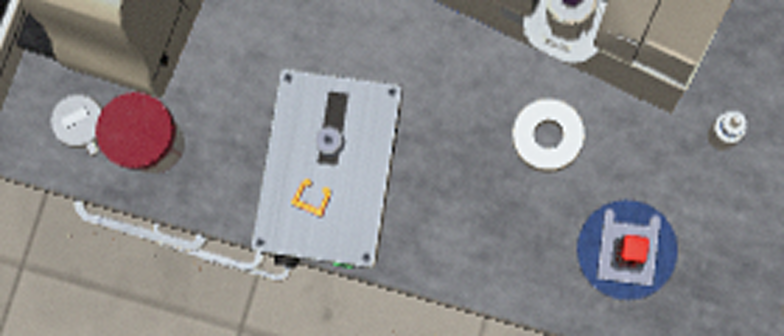

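The crop shows the drive with the clip at about (310,198), its mouth pointing up and right. The spindle is at (330,138). The fork stands on its pad at (628,250) with the prongs pointing up the picture, roughly world +x.

```bash
cat > plan.py <<'E'
import sys
from h import *
from scipy.spatial.transform import Rotation as R
def plan(pos,yaw,n,rp=(180,0)):
    o=env.get_obs();p=np.array(o['tool_pos']);r=R.from_euler('xyz',o['tool_rot'],degrees=True)
    t=R.from_euler('xyz',[*rp,yaw],degrees=True);w=(r.inv()*t).as_rotvec()/n
    d=(np.array(pos)-p)/n;s=R.from_rotvec(w)
    print('from',p.round(4),np.round(o['tool_rot'],2),'dist/row mm',np.linalg.norm(d)*1000)
    for i in range(n):
        print(dict(zip("x y z ax ay az".split(),np.r_[(r.inv().apply(d)*100),np.degrees(w)].round(2).tolist()))); r=r*s
if __name__=="__main__":
    a=list(map(float,sys.argv[1:6])); plan(a[:3],a[3],int(a[4]))
E
python3 - <<'E'
from h import *
f=lambda P:np.array(P)/2.8+[140,130]
D=cast('top',f([(288,77),(395,92),(366,258),(260,243)]),.045)
a=(D[0]+D[1]-D[2]-D[3]);print('drive',D.mean(0),np.degrees(np.arctan2(a[1],a[0])))
print('spindle',cast('top',f((330,138)),.059),'slot',cast('top',f([(339,95),(326,162)]),.045))
C=cast('top',f([(294,208),(324,216),(304,181),(330,187)]),.05);print('clip',C)
F=cast('top',f([(608,212),(656,216),(600,279),(653,284)]),.009);a=F[0]+F[1]-F[2]-F[3];print('fork',F,np.degrees(np.arctan2(a[1],a[0])))
p=env.camera_params('wrist');c,_=ray('wrist',(320,200));print(c,p['fx'],p['cx'],p['cy'],np.round(p['extrinsics'],3).tolist())
E
python3 plan.py .40 .36 .25 172 8
```

```text
drive [0.46171327 0.39284816 0.045     ] -7.716412313940318
spindle [[0.48276043 0.38935631 0.059     ]] slot [[0.52081044 0.38534484 0.045     ]
 [0.46556492 0.39403485 0.045     ]]
clip [[0.42723504 0.41759395 0.05      ]
 [0.42115354 0.39336883 0.05      ]
 [0.44912664 0.4103915  0.05      ]
 [0.44457103 0.38936558 0.05      ]]
fork [[0.43254524 0.16387713 0.009     ]
 [0.42978071 0.12414892 0.009     ]
 [0.37691259 0.17026221 0.009     ]
 [0.37346026 0.12671092 0.009     ]] -4.569257794128141
[0.21238684 0.6187653  0.38362271] 309.70691628693146 314.2044276585419 201.07020694978192 [[0.419, 0.908, -0.001, -0.65], [-0.881, 0.406, -0.243, 0.029], [-0.22, 0.103, 0.97, -0.389], [0.0, 0.0, 0.0, 1.0]]
from [0.2718 0.5899 0.2216] [-179.9     0.    155.26] dist/row mm 33.088163501789595
{'x': -2.66, 'y': -1.94, 'z': -0.35, 'ax': -0.01, 'ay': -0.0, 'az': -2.09}
{'x': -2.58, 'y': -2.04, 'z': -0.35, 'ax': -0.01, 'ay': -0.0, 'az': -2.09}
{'x': -2.51, 'y': -2.13, 'z': -0.35, 'ax': -0.01, 'ay': -0.0, 'az': -2.09}
{'x': -2.43, 'y': -2.22, 'z': -0.35, 'ax': -0.01, 'ay': -0.0, 'az': -2.09}
{'x': -2.35, 'y': -2.31, 'z': -0.35, 'ax': -0.01, 'ay': -0.0, 'az': -2.09}
{'x': -2.26, 'y': -2.39, 'z': -0.35, 'ax': -0.01, 'ay': -0.0, 'az': -2.09}
{'x': -2.17, 'y': -2.47, 'z': -0.35, 'ax': -0.01, 'ay': -0.0, 'az': -2.09}
{'x': -2.08, 'y': -2.55, 'z': -0.35, 'ax': -0.01, 'ay': -0.0, 'az': -2.09}
```

Emit:
jog_arm(
  motion=[
    {"x": -2.66, "y": -1.94, "z": -0.35, "az": -2.09},
    {"x": -2.58, "y": -2.04, "z": -0.35, "az": -2.09},
    {"x": -2.51, "y": -2.13, "z": -0.35, "az": -2.09},
    {"x": -2.43, "y": -2.22, "z": -0.35, "az": -2.09},
    {"x": -2.35, "y": -2.31, "z": -0.35, "az": -2.09},
  ],
  claw=1,
  squeeze=60,
)

```text
$.motion[0]: bad value
```

Emit:
jog_arm(
  motion=[
    {"x": -2.26, "y": -2.39, "z": -0.35, "az": -2.09},
    {"x": -2.17, "y": -2.47, "z": -0.35, "az": -2.09},
    {"x": -2.08, "y": -2.55, "z": -0.35, "az": -2.09},
    {"x": 0},
    {"x": 0},
  ],
)

```text
$.motion[0]: bad value
```

```bash
python3 - <<'E'
from h import *
import pickle
p=env.camera_params('wrist');im=env.read_camera('wrist');cv2.imwrite('pics/w1.png',im[:,:,::-1]);pickle.dump(p,open('w1.pkl','wb'))
print(proj('wrist',[[.462,.393,.045],[.435,.405,.05],[.483,.389,.059],[.397,.15,.08]],p).round(0))
E
python3 plan.py .40 .15 .20 175 10
```

```text
[[246. 358.]
 [243. 345.]
 [249. 374.]
 [106. 368.]]
from [0.2719 0.5899 0.2217] [-1.7992e+02  1.0000e-02  1.5526e+02] dist/row mm 45.872498123252925
{'x': -3.0, 'y': -3.46, 'z': 0.22, 'ax': -0.01, 'ay': -0.0, 'az': -1.97}
{'x': -2.88, 'y': -3.56, 'z': 0.22, 'ax': -0.01, 'ay': -0.0, 'az': -1.97}
{'x': -2.76, 'y': -3.66, 'z': 0.22, 'ax': -0.01, 'ay': -0.0, 'az': -1.97}
{'x': -2.63, 'y': -3.75, 'z': 0.22, 'ax': -0.01, 'ay': -0.0, 'az': -1.97}
{'x': -2.5, 'y': -3.84, 'z': 0.22, 'ax': -0.01, 'ay': -0.0, 'az': -1.97}
{'x': -2.37, 'y': -3.92, 'z': 0.22, 'ax': -0.01, 'ay': -0.0, 'az': -1.97}
{'x': -2.23, 'y': -4.0, 'z': 0.22, 'ax': -0.01, 'ay': -0.0, 'az': -1.97}
{'x': -2.09, 'y': -4.08, 'z': 0.22, 'ax': -0.01, 'ay': -0.0, 'az': -1.97}
{'x': -1.95, 'y': -4.15, 'z': 0.22, 'ax': -0.01, 'ay': -0.0, 'az': -1.97}
{'x': -1.81, 'y': -4.21, 'z': 0.22, 'ax': -0.01, 'ay': -0.0, 'az': -1.97}
```

View pics/w1.png

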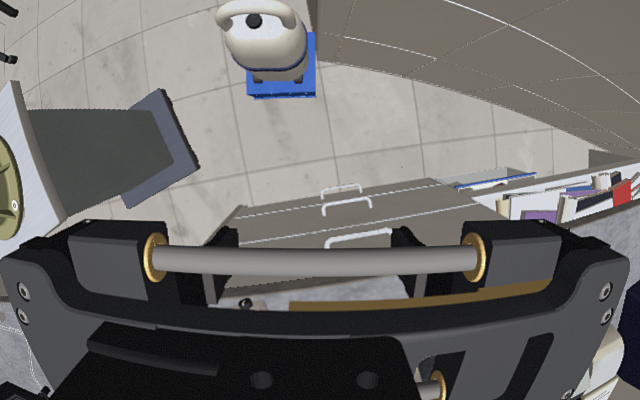

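The wrist camera sits on the tool's +x side and the gripper hides the lower half of its picture, so the target has to lie toward tool +x. The move was refused, apparently because each row needs all six keys.

```bash
python3 plan.py .46 .33 .20 85 10
```

```text
from [0.2719 0.5899 0.2217] [-1.7992e+02  1.0000e-02  1.5526e+02] dist/row mm 32.15975142037291
{'x': -2.8, 'y': -1.57, 'z': 0.22, 'ax': -0.01, 'ay': 0.01, 'az': 7.03}
{'x': -2.97, 'y': -1.22, 'z': 0.22, 'ax': -0.01, 'ay': 0.01, 'az': 7.03}
{'x': -3.09, 'y': -0.85, 'z': 0.22, 'ax': -0.01, 'ay': 0.01, 'az': 7.03}
{'x': -3.18, 'y': -0.46, 'z': 0.22, 'ax': -0.01, 'ay': 0.01, 'az': 7.03}
{'x': -3.21, 'y': -0.07, 'z': 0.22, 'ax': -0.01, 'ay': 0.01, 'az': 7.03}
{'x': -3.19, 'y': 0.32, 'z': 0.22, 'ax': -0.01, 'ay': 0.01, 'az': 7.03}
{'x': -3.13, 'y': 0.71, 'z': 0.22, 'ax': -0.01, 'ay': 0.01, 'az': 7.03}
{'x': -3.02, 'y': 1.09, 'z': 0.22, 'ax': -0.01, 'ay': 0.01, 'az': 7.03}
{'x': -2.86, 'y': 1.45, 'z': 0.22, 'ax': -0.01, 'ay': 0.01, 'az': 7.03}
{'x': -2.66, 'y': 1.79, 'z': 0.22, 'ax': -0.01, 'ay': 0.01, 'az': 7.03}
```

Emit:
jog_arm(
  motion=[
    {"x": -2.8, "y": -1.57, "z": 0.22, "ax": 0, "ay": 0, "az": 7},
    {"x": -2.97, "y": -1.22, "z": 0.22, "ax": 0, "ay": 0, "az": 7},
    {"x": -3.09, "y": -0.85, "z": 0.22, "ax": 0, "ay": 0, "az": 7},
    {"x": -3.18, "y": -0.46, "z": 0.22, "ax": 0, "ay": 0, "az": 7},
    {"x": -3.21, "y": -0.07, "z": 0.22, "ax": 0, "ay": 0, "az": 7},
  ],
  claw=1,
  squeeze=60,
)

```text
time_s: 0.65
tool_pos: [0.3668, 0.4591, 0.2112]
tool_rot: [-180.0, 0.0, 120.0]
force: [0.5, -0.8, 0.0]
grip_width: 0.0867
grasp_force: 0.0
```

Emit:
jog_arm(
  motion=[
    {"x": -3.19, "y": 0.32, "z": 0.22, "ax": 0, "ay": 0, "az": 7},
    {"x": -3.13, "y": 0.71, "z": 0.22, "ax": 0, "ay": 0, "az": 7},
    {"x": -3.02, "y": 1.09, "z": 0.22, "ax": 0, "ay": 0, "az": 7},
    {"x": -2.86, "y": 1.45, "z": 0.22, "ax": 0, "ay": 0, "az": 7},
    {"x": -2.66, "y": 1.79, "z": 0.22, "ax": 0, "ay": 0, "az": 7},
  ],
)

```text
time_s: 1.15
tool_pos: [0.4613, 0.3296, 0.2003]
tool_rot: [-180.0, 0.0, 85.0]
force: [0.8, -0.4, -0.0]
grip_width: 0.0873
grasp_force: 0.0
```

Emit:
jog_arm(
  motion=[
    {"x": 0, "y": 0, "z": 0, "ax": 0, "ay": 0, "az": 0},
    {"x": 0, "y": 0, "z": 0, "ax": 0, "ay": 0, "az": 0},
    {"x": 0, "y": 0, "z": 0, "ax": 0, "ay": 0, "az": 0},
    {"x": 0, "y": 0, "z": 0, "ax": 0, "ay": 0, "az": 0},
    {"x": 0, "y": 0, "z": 0, "ax": 0, "ay": 0, "az": 0},
  ],
)

```text
time_s: 1.65
tool_pos: [0.4601, 0.3318, 0.2006]
tool_rot: [-180.0, -0.0, 85.4]
force: [-0.5, 0.4, -0.8]
grip_width: 0.087
grasp_force: 0.0
```

```bash
python3 - <<'E'
from h import *
import pickle
p=env.camera_params('wrist');im=env.read_camera('wrist');cv2.imwrite('pics/w2.png',im[:,:,::-1]);pickle.dump(p,open('w2.pkl','wb'))
P=proj('wrist',[[.462,.393,.045],[.435,.405,.05],[.483,.389,.059],[.397,.15,.08]],p).round(0);print(P, env.get_obs()['qpos'])
u,v=map(int,P[0]);u=max(u-110,0);v=max(v-110,0);print(u,v)
cv2.imwrite('pics/w2c.png',cv2.resize(im[v:v+190,u:u+220,::-1],None,fx=3,fy=3,interpolation=cv2.INTER_CUBIC))
E
python3 plan.py .41 .15 .20 -5 12
```

```text
[[311. 131.]
 [283. 122.]
 [333. 134.]
 [273. 351.]] [-50.29195382   8.9354091   13.17874894  97.46158569  -2.12006567
  73.8423371  -41.31611988]
201 21
from [0.4603 0.3317 0.2005] [-1.800e+02 -1.000e-02  8.536e+01] dist/row mm 15.706870040197149
{'x': -1.54, 'y': -0.3, 'z': 0.0, 'ax': -0.0, 'ay': -0.0, 'az': 7.53}
{'x': -1.57, 'y': -0.09, 'z': 0.0, 'ax': -0.0, 'ay': -0.0, 'az': 7.53}
{'x': -1.57, 'y': 0.12, 'z': 0.0, 'ax': -0.0, 'ay': -0.0, 'az': 7.53}
{'x': -1.54, 'y': 0.32, 'z': 0.0, 'ax': -0.0, 'ay': -0.0, 'az': 7.53}
{'x': -1.48, 'y': 0.52, 'z': 0.0, 'ax': -0.0, 'ay': -0.0, 'az': 7.53}
{'x': -1.4, 'y': 0.71, 'z': 0.0, 'ax': -0.0, 'ay': -0.0, 'az': 7.53}
{'x': -1.3, 'y': 0.89, 'z': 0.0, 'ax': -0.0, 'ay': -0.0, 'az': 7.53}
{'x': -1.17, 'y': 1.05, 'z': 0.0, 'ax': -0.0, 'ay': -0.0, 'az': 7.53}
{'x': -1.02, 'y': 1.19, 'z': 0.0, 'ax': -0.0, 'ay': -0.0, 'az': 7.53}
{'x': -0.86, 'y': 1.32, 'z': 0.0, 'ax': -0.0, 'ay': -0.0, 'az': 7.53}
{'x': -0.68, 'y': 1.42, 'z': 0.0, 'ax': -0.0, 'ay': -0.0, 'az': 7.53}
{'x': -0.49, 'y': 1.49, 'z': 0.0, 'ax': -0.0, 'ay': -0.0, 'az': 7.53}
```

View pics/w2c.png

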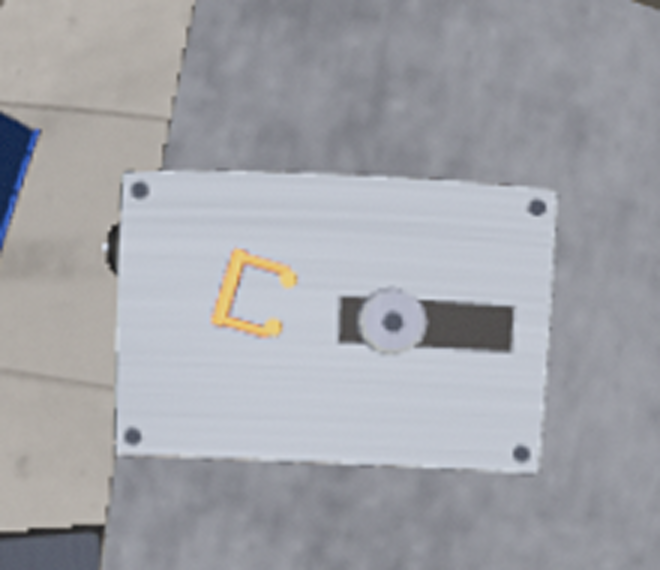

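The crop shows the clip's back bar running from (237,250) to (215,322), with jaw tips at (290,280) and (274,328). The spindle head is at (393,321), the slot spans u 340–512, and the deck screws are visible.

```bash
python3 - <<'E'
from h import *
import pickle
p=pickle.load(open('w2.pkl','rb'));im=cv2.imread('pics/w2.png')[:,:,::-1].copy()
f=lambda P:np.array(P)/3+[201,21]
c=lambda P,z:cast('wrist',f(P),z,p)
D=c([(140,190),(538,207),(522,454),(133,437)],.045)
a=D[1]+D[2]-D[0]-D[3];yd=np.arctan2(a[1],a[0]);print('drive',D.mean(0).round(4),np.degrees(yd),np.linalg.norm(D[0]-D[1]),np.linalg.norm(D[1]-D[2]))
ex=np.array([np.cos(yd),np.sin(yd)]);ey=np.array([-ex[1],ex[0]]);O=D.mean(0)[:2]
loc=lambda q:np.round(np.c_[(q[:,:2]-O)@ex,(q[:,:2]-O)@ey]*1000,1).tolist()
print('spindle',loc(c([(393,321)],.059)),'slot',loc(c([(340,320),(512,329)],.045)))
m=mask(im,(8,90,120),(28,255,255));m[:60]=0;m[200:]=0
n,l,s,cc=cv2.connectedComponentsWithStats(m);i=1+np.argmax(s[1:,4]);print(s[i],cc[i])
pts=np.argwhere(l==i)[:,::-1].astype(float);W=cast('wrist',pts,.05,p)[:,:2]
r=cv2.minAreaRect((W*1000).astype(np.float32));print('clip rect',r)
print('clip hand',c([(237,250),(215,322),(290,280),(274,328)],.05),loc(c([(237,250),(215,322),(290,280),(274,328)],.05)))
b=np.array(r[0])[None]/1000;print('loc centre',loc(b))
E
```

```text
drive [0.4634 0.3968 0.045 ] -7.19969056695711 0.13617948670892818 0.08639620206124075
spindle [[19.6, 0.3]] slot [[2.4, -0.3], [61.4, 0.1]]
[272 104  28  29 235] [282.72340426 118.30638298]
clip rect ((437.7753601074219, 407.67767333984375), (26.25282859802246, 22.992094039916992), 67.8747329711914)
clip hand [[0.4335285  0.42292127 0.05      ]
 [0.42398256 0.39940365 0.05      ]
 [0.45030543 0.41109168 0.05      ]
 [0.44359569 0.39546349 0.05      ]] [[-33.0, 22.2], [-39.5, -2.4], [-14.8, 12.5], [-19.5, -3.8]]
loc centre [[-26.8, 7.6]]
```

Emit:
jog_arm(
  motion=[
    {"x": -1.54, "y": -0.3, "z": 0, "ax": 0, "ay": 0, "az": 7.5},
    {"x": -1.57, "y": -0.09, "z": 0, "ax": 0, "ay": 0, "az": 7.5},
    {"x": -1.57, "y": 0.12, "z": 0, "ax": 0, "ay": 0, "az": 7.5},
    {"x": -1.54, "y": 0.32, "z": 0, "ax": 0, "ay": 0, "az": 7.5},
    {"x": -1.48, "y": 0.52, "z": 0, "ax": 0, "ay": 0, "az": 7.5},
  ],
)

```text
time_s: 2.2
tool_pos: [0.4394, 0.2549, 0.2006]
tool_rot: [180.0, -0.0, 47.5]
force: [-1.3, 0.3, 0.5]
grip_width: 0.0868
grasp_force: 0.0
```

Emit:
jog_arm(
  motion=[
    {"x": -1.4, "y": 0.71, "z": 0, "ax": 0, "ay": 0, "az": 7.5},
    {"x": -1.3, "y": 0.89, "z": 0, "ax": 0, "ay": 0, "az": 7.5},
    {"x": -1.17, "y": 1.05, "z": 0, "ax": 0, "ay": 0, "az": 7.5},
    {"x": -1.02, "y": 1.19, "z": 0, "ax": 0, "ay": 0, "az": 7.5},
    {"x": 0, "y": 0, "z": 0, "ax": 0, "ay": 0, "az": 0},
  ],
)

```text
time_s: 2.7
tool_pos: [0.4231, 0.193, 0.2008]
tool_rot: [-180.0, -0.0, 17.6]
force: [-0.7, 0.5, -0.2]
grip_width: 0.0872
grasp_force: 0.0
```

```bash
python3 - <<'E'
from h import *
import pickle
p=env.camera_params('wrist');im=env.read_camera('wrist');cv2.imwrite('pics/w3.png',im[:,:,::-1]);pickle.dump(p,open('w3.pkl','wb'))
print(proj('wrist',[[.403,.149,.003],[.397,.15,.08],[.432,.144,.009]],p).round(0), np.round(env.get_obs()['qpos'],1))
E
python3 plan.py .40 .15 .20 -5 3
```

```text
[[345. 208.]
 [349. 235.]
 [357. 188.]] [ -47.2   -4.2   18.6  110.6    1.4   73.4 -101.3]
from [0.4232 0.1945 0.2009] [-1.7996e+02 -5.0000e-02  1.7870e+01] dist/row mm 16.7223035462893
{'x': -1.19, 'y': 1.17, 'z': 0.03, 'ax': -0.02, 'ay': -0.01, 'az': 7.62}
{'x': -1.03, 'y': 1.32, 'z': 0.03, 'ax': -0.02, 'ay': -0.01, 'az': 7.62}
{'x': -0.84, 'y': 1.44, 'z': 0.03, 'ax': -0.02, 'ay': -0.01, 'az': 7.62}
```

View pics/w3.png

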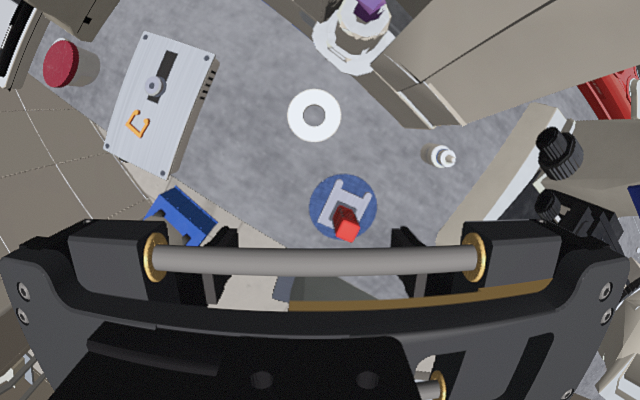

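The picture shows the fork on the pad at about (345,208), with the red handle top at (347,228) and the prongs pointing up and right. The dropper is at (440,156) and the tape at (314,115).

```bash
python3 - <<'E'
from h import *
import pickle
im=cv2.imread('pics/w3.png')
cv2.imwrite('pics/w3c.png',cv2.resize(im[165:250,295:395],None,fx=7,fy=7,interpolation=cv2.INTER_CUBIC))
p=pickle.load(open('w3.pkl','rb'))
m=mask(im[:,:,::-1].copy(),(100,80,40),(125,255,255));m[:170]=0;m[245:]=0;m[:,:300]=0;m[:,385:]=0
pts=np.argwhere(m)[:,::-1].astype(np.float32);h=cv2.convexHull(pts)[:,0];W=cast('wrist',h,.003,p)[:,:2]*1000
print(cv2.minEnclosingCircle(W.astype(np.float32)),cv2.fitEllipse(W.astype(np.float32)))
E
```

```text
((403.4549865722656, 151.5108184814453), 41.46055603027344) ((403.2972106933594, 151.63790893554688), (82.1553726196289, 82.29190063476562), 137.63792419433594)
```

View pics/w3c.png

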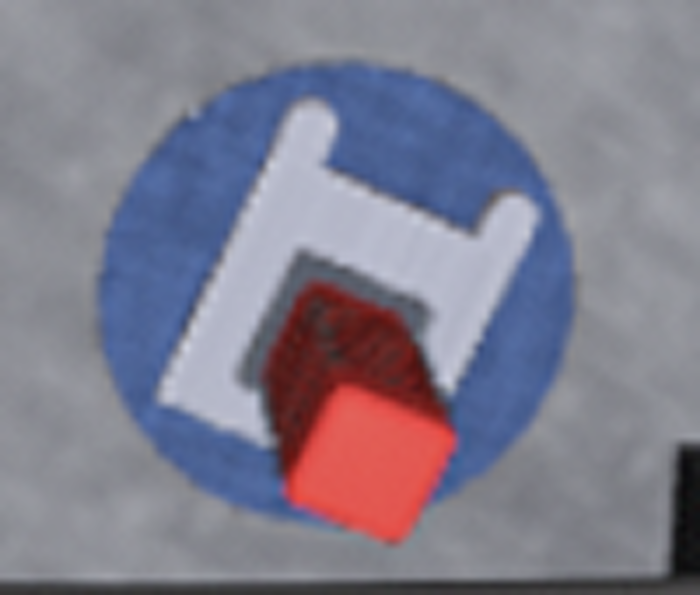

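The crop shows the foot's inner face corners at (328,168) and (475,235), the left rear corner at (158,398), and the top of the red handle centred at (372,462).

```bash
python3 - <<'E'
from h import *
import pickle
p=pickle.load(open('w3.pkl','rb'));f=lambda P:np.array(P)/7+[295,165]
c=lambda P,z:cast('wrist',f(P),z,p)[:,:2]
F=c([(328,168),(475,235)],.009);d=F[0]-F[1];print(F,np.linalg.norm(d))
yaw=np.arctan2(d[1],d[0])-np.pi/2;print('yaw face',np.degrees(yaw))
L=c([(158,398),(285,118)],.009);e=L[1]-L[0];yl=np.arctan2(e[1],e[0]);print('yaw left',np.degrees(yl))
ex=np.array([np.cos(yl),np.sin(yl)]);ey=np.array([-ex[1],ex[0]])
print('axis from face',F.mean(0)-26e-3*ex,'from left rear',L[0]+22e-3*ex-23e-3*ey)
for z in(.083,.093):
  T=c([(340,383),(455,438),(400,543),(288,495)],z);print(z,T.mean(0),[np.linalg.norm(T[i]-T[i-1]).round(4) for i in range(4)])
  g=T[1]-T[0];print(np.degrees(np.arctan2(g[1],g[0]))+90)
E
python3 plan.py .393 .150 .20 -5 4
```

```text
[[0.42554207 0.16103482]
 [0.4222284  0.13343406]] 0.02779896400329605
yaw face -6.845997446224117
yaw left -5.676459461051127
axis from face [0.39801273 0.14980612] from left rear [0.3981824 0.1507826]
0.083 [0.40070444 0.15288398] [np.float64(0.0175), np.float64(0.018), np.float64(0.017), np.float64(0.0174)]
-8.79535852032943
0.093 [0.40378165 0.15506537] [np.float64(0.0169), np.float64(0.0174), np.float64(0.0164), np.float64(0.0168)]
-8.795358520329302
from [0.4232 0.1945 0.2009] [-1.7996e+02 -5.0000e-02  1.7870e+01] dist/row mm 13.441730288850284
{'x': -1.06, 'y': 0.83, 'z': 0.02, 'ax': -0.01, 'ay': -0.01, 'az': 5.72}
{'x': -0.97, 'y': 0.93, 'z': 0.02, 'ax': -0.01, 'ay': -0.01, 'az': 5.72}
{'x': -0.88, 'y': 1.02, 'z': 0.02, 'ax': -0.01, 'ay': -0.01, 'az': 5.72}
{'x': -0.77, 'y': 1.1, 'z': 0.02, 'ax': -0.01, 'ay': -0.01, 'az': 5.72}
```

Emit:
jog_arm(
  motion=[
    {"x": -1.0, "y": 0.8, "z": 0.02, "ax": 0, "ay": 0, "az": 5.9},
    {"x": -0.87, "y": 0.88, "z": 0.02, "ax": 0, "ay": 0, "az": 5.9},
    {"x": -0.78, "y": 0.98, "z": 0.02, "ax": 0, "ay": 0, "az": 6},
    {"x": -0.67, "y": 1.06, "z": 0.02, "ax": 0, "ay": 0, "az": 6},
    {"x": 0, "y": 0, "z": 1.5, "ax": 0, "ay": 0, "az": 0},
  ],
)

```text
time_s: 3.25
tool_pos: [0.397, 0.153, 0.1864]
tool_rot: [-179.8, -0.2, -6.0]
force: [-0.4, 1.2, -0.8]
grip_width: 0.0869
grasp_force: 0.0
```

Emit:
jog_arm(
  motion=[
    {"x": 0, "y": 0, "z": 2, "ax": 0, "ay": 0, "az": 0},
    {"x": 0, "y": 0, "z": 2, "ax": 0, "ay": 0, "az": 0},
    {"x": 0, "y": 0, "z": 2, "ax": 0, "ay": 0, "az": 0},
    {"x": 0, "y": 0, "z": 0, "ax": 0, "ay": 0, "az": 0},
    {"x": 0, "y": 0, "z": 0, "ax": 0, "ay": 0, "az": 0},
  ],
)

```text
time_s: 3.75
tool_pos: [0.3961, 0.153, 0.125]
tool_rot: [180.0, 0.0, -5.9]
force: [0.4, 0.2, 0.3]
grip_width: 0.0869
grasp_force: 0.0
```

```bash
python3 plan.py .3985 .1505 .025 -6 5; python3 -c "
from h import *
print(env.get_obs()['qpos'])"
```

```text
from [0.3961 0.153  0.125 ] [179.99   0.    -5.89] dist/row mm 20.021158273973136
{'x': 0.05, 'y': 0.05, 'z': 2.0, 'ax': 0.0, 'ay': 0.0, 'az': 0.02}
{'x': 0.05, 'y': 0.05, 'z': 2.0, 'ax': 0.0, 'ay': 0.0, 'az': 0.02}
{'x': 0.05, 'y': 0.05, 'z': 2.0, 'ax': 0.0, 'ay': 0.0, 'az': 0.02}
{'x': 0.05, 'y': 0.05, 'z': 2.0, 'ax': 0.0, 'ay': 0.0, 'az': 0.02}
{'x': 0.05, 'y': 0.05, 'z': 2.0, 'ax': 0.0, 'ay': 0.0, 'az': 0.02}
[ -44.41974157   -5.8019398    18.82351201  120.99937764    2.08191203
   64.51564496 -122.46938924]
```

Emit:
jog_arm(
  motion=[
    {"x": 0.05, "y": 0.05, "z": 2, "ax": 0, "ay": 0, "az": 0},
    {"x": 0.05, "y": 0.05, "z": 2, "ax": 0, "ay": 0, "az": 0},
    {"x": 0.05, "y": 0.05, "z": 2, "ax": 0, "ay": 0, "az": 0},
    {"x": 0.05, "y": 0.05, "z": 2, "ax": 0, "ay": 0, "az": 0},
    {"x": 0.05, "y": 0.05, "z": 2, "ax": 0, "ay": 0, "az": 0},
  ],
)

```text
time_s: 4.25
tool_pos: [0.3997, 0.1508, 0.0256]
tool_rot: [-179.9, -0.2, -5.9]
force: [0.6, 0.3, 0.2]
grip_width: 0.0868
grasp_force: 0.0
```

Emit:
jog_arm(
  motion=[
    {"x": 0, "y": 0, "z": 0, "ax": 0, "ay": 0, "az": 0},
    {"x": 0, "y": 0, "z": 0, "ax": 0, "ay": 0, "az": 0},
    {"x": 0, "y": 0, "z": 0, "ax": 0, "ay": 0, "az": 0},
    {"x": 0, "y": 0, "z": 0, "ax": 0, "ay": 0, "az": 0},
    {"x": 0, "y": 0, "z": 0, "ax": 0, "ay": 0, "az": 0},
  ],
  claw=-1,
  squeeze=60,
)

```text
time_s: 4.75
tool_pos: [0.3988, 0.15, 0.0256]
tool_rot: [-179.9, -0.1, -6.0]
force: [-0.5, 0.1, 0.4]
grip_width: 0.0552
grasp_force: 0.0
```

Emit:
jog_arm(
  motion=[
    {"x": 0, "y": 0, "z": 0, "ax": 0, "ay": 0, "az": 0},
    {"x": 0, "y": 0, "z": 0, "ax": 0, "ay": 0, "az": 0},
    {"x": 0, "y": 0, "z": 0, "ax": 0, "ay": 0, "az": 0},
    {"x": 0, "y": 0, "z": 0, "ax": 0, "ay": 0, "az": 0},
    {"x": 0, "y": 0, "z": 0, "ax": 0, "ay": 0, "az": 0},
  ],
)

```text
time_s: 5.25
tool_pos: [0.3981, 0.1496, 0.0248]
tool_rot: [-180.0, -0.0, -6.0]
force: [-0.5, -0.4, -0.0]
grip_width: 0.0198
grasp_force: 60.0
```

Emit:
jog_arm(
  motion=[
    {"x": 0, "y": 0, "z": -1.5, "ax": 0, "ay": 0, "az": 0},
    {"x": 0, "y": 0, "z": -2, "ax": 0, "ay": 0, "az": 0},
    {"x": 0, "y": 0, "z": -2, "ax": 0, "ay": 0, "az": 0},
    {"x": 0, "y": 0, "z": -2, "ax": 0, "ay": 0, "az": 0},
    {"x": 0, "y": 0, "z": -2, "ax": 0, "ay": 0, "az": 0},
  ],
)

```text
time_s: 5.75
tool_pos: [0.3977, 0.1493, 0.1202]
tool_rot: [180.0, 0.0, -6.0]
force: [0.5, 0.3, -2.7]
grip_width: 0.0196
grasp_force: 60.0
```

Emit:
jog_arm(
  motion=[
    {"x": 0, "y": 0, "z": -0.5, "ax": 0, "ay": 0, "az": 0},
    {"x": 0, "y": 0, "z": 0, "ax": 0, "ay": 0, "az": 0},
    {"x": 0, "y": 0, "z": 0, "ax": 0, "ay": 0, "az": 0},
    {"x": 0, "y": 0, "z": 0, "ax": 0, "ay": 0, "az": 0},
    {"x": 0, "y": 0, "z": 0, "ax": 0, "ay": 0, "az": 0},
  ],
)

```text
time_s: 6.25
tool_pos: [0.3976, 0.1492, 0.1238]
tool_rot: [179.9, 0.1, -6.0]
force: [-0.2, 0.6, -0.6]
grip_width: 0.0194
grasp_force: 60.0
```

```bash
python3 plan.py .383 .4234 .115 -15 10;  python3 -c "
from h import *
o=env.get_obs();print(o['qpos'],o['force'],o['wrist_torque'])"
```

```text
from [0.3976 0.1492 0.1238] [ 1.7993e+02  8.0000e-02 -6.0400e+00] dist/row mm 27.46852234538883
{'x': -0.43, 'y': -2.71, 'z': 0.09, 'ax': 0.01, 'ay': 0.01, 'az': 0.9}
{'x': -0.48, 'y': -2.7, 'z': 0.09, 'ax': 0.01, 'ay': 0.01, 'az': 0.9}
{'x': -0.52, 'y': -2.7, 'z': 0.09, 'ax': 0.01, 'ay': 0.01, 'az': 0.9}
{'x': -0.56, 'y': -2.69, 'z': 0.09, 'ax': 0.01, 'ay': 0.01, 'az': 0.9}
{'x': -0.6, 'y': -2.68, 'z': 0.09, 'ax': 0.01, 'ay': 0.01, 'az': 0.9}
{'x': -0.64, 'y': -2.67, 'z': 0.09, 'ax': 0.01, 'ay': 0.01, 'az': 0.9}
{'x': -0.69, 'y': -2.66, 'z': 0.09, 'ax': 0.01, 'ay': 0.01, 'az': 0.9}
{'x': -0.73, 'y': -2.65, 'z': 0.09, 'ax': 0.01, 'ay': 0.01, 'az': 0.9}
{'x': -0.77, 'y': -2.64, 'z': 0.09, 'ax': 0.01, 'ay': 0.01, 'az': 0.9}
{'x': -0.81, 'y': -2.62, 'z': 0.09, 'ax': 0.01, 'ay': 0.01, 'az': 0.9}
[ -44.35726201   -5.66846376   19.31421358  121.02125401    2.09272334
   64.4450822  -122.07653277] [-0.18780478  0.55594229 -0.63695767] [-0.09473682  0.17333999 -0.04189307]
```

Emit:
jog_arm(
  motion=[
    {"x": -0.43, "y": -2.71, "z": 0.09, "ax": 0, "ay": 0, "az": 0.9},
    {"x": -0.48, "y": -2.7, "z": 0.09, "ax": 0, "ay": 0, "az": 0.9},
    {"x": -0.52, "y": -2.7, "z": 0.09, "ax": 0, "ay": 0, "az": 0.9},
    {"x": -0.56, "y": -2.69, "z": 0.09, "ax": 0, "ay": 0, "az": 0.9},
    {"x": -0.6, "y": -2.68, "z": 0.09, "ax": 0, "ay": 0, "az": 0.9},
  ],
)

```text
time_s: 6.75
tool_pos: [0.3905, 0.2875, 0.1196]
tool_rot: [180.0, 0.0, -10.6]
force: [0.7, -0.5, -1.4]
grip_width: 0.0196
grasp_force: 60.0
```

Emit:
jog_arm(
  motion=[
    {"x": -0.64, "y": -2.67, "z": 0.09, "ax": 0, "ay": 0, "az": 0.9},
    {"x": -0.69, "y": -2.66, "z": 0.09, "ax": 0, "ay": 0, "az": 0.9},
    {"x": -0.73, "y": -2.65, "z": 0.09, "ax": 0, "ay": 0, "az": 0.9},
    {"x": -0.77, "y": -2.64, "z": 0.09, "ax": 0, "ay": 0, "az": 0.9},
    {"x": -0.81, "y": -2.62, "z": 0.09, "ax": 0, "ay": 0, "az": 0.9},
  ],
)

```text
time_s: 7.25
tool_pos: [0.3833, 0.4246, 0.1148]
tool_rot: [179.9, 0.0, -15.1]
force: [0.2, -0.2, -2.0]
grip_width: 0.0193
grasp_force: 60.0
```

Emit:
jog_arm(
  motion=[
    {"x": 0, "y": 0, "z": 0, "ax": 0, "ay": 0, "az": 0},
    {"x": 0, "y": 0, "z": 0, "ax": 0, "ay": 0, "az": 0},
    {"x": 0, "y": 0, "z": 0, "ax": 0, "ay": 0, "az": 0},
    {"x": 0, "y": 0, "z": 0, "ax": 0, "ay": 0, "az": 0},
    {"x": 0, "y": 0, "z": 0, "ax": 0, "ay": 0, "az": 0},
  ],
)

```text
time_s: 7.75
tool_pos: [0.3841, 0.4229, 0.1159]
tool_rot: [-180.0, -0.0, -15.1]
force: [-0.4, -0.3, -0.7]
grip_width: 0.0199
grasp_force: 60.0
```

```bash
python3 - <<'E'
from h import *
import pickle
o=env.get_obs();print(np.round(o['qpos'],1),np.round(o['tool_pos'],4),np.round(o['tool_rot'],2))
p=env.camera_params('wrist');im=env.read_camera('wrist');cv2.imwrite('pics/w4.png',im[:,:,::-1]);pickle.dump(p,open('w4.pkl','wb'))
cv2.imwrite('pics/w4c.png',cv2.resize(im[90:270,200:440,::-1],None,fx=3.3,fy=3.3,interpolation=cv2.INTER_CUBIC))
m=mask(im,(8,90,120),(28,255,255))
print([b for b in blobs(m) if b[0][1]<270])
E
python3 plan.py .383 .4234 .075 -15 4
```

```text
[ -59.2   13.2    9.9  102.5   -2.5   64.5 -153.5] [0.3841 0.4229 0.1159] [-1.800e+02 -1.000e-02 -1.512e+01]
[([316.6, 142.8], [298, 122, 38, 35, 485]), ([260.2, 263.3], [257, 237, 8, 52, 209]), ([368.1, 263.1], [364, 237, 8, 52, 227])]
from [0.384  0.4231 0.116 ] [-1.7999e+02 -1.0000e-02 -1.5110e+01] dist/row mm 10.242308628985743
{'x': -0.03, 'y': -0.0, 'z': 1.02, 'ax': -0.0, 'ay': -0.0, 'az': -0.03}
{'x': -0.03, 'y': -0.0, 'z': 1.02, 'ax': -0.0, 'ay': -0.0, 'az': -0.03}
{'x': -0.03, 'y': -0.0, 'z': 1.02, 'ax': -0.0, 'ay': -0.0, 'az': -0.03}
{'x': -0.03, 'y': -0.0, 'z': 1.02, 'ax': -0.0, 'ay': -0.0, 'az': -0.03}
```

View pics/w4c.png

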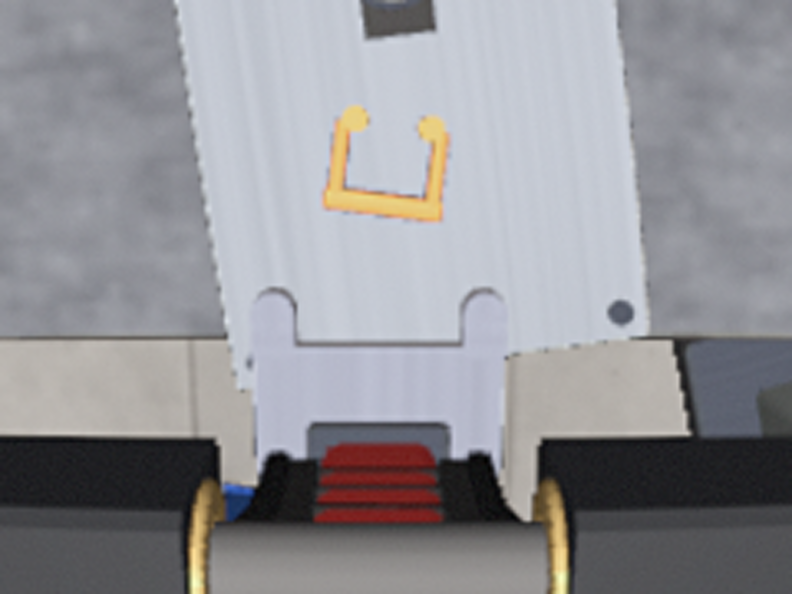

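The picture shows the fork face at crop v≈344 between prongs at u 297 and 463. The clip's back bar runs from (323,203) to (442,217), mouth up, and the spindle slot begins at (400,38).

Emit:
jog_arm(
  motion=[
    {"x": 0, "y": 0, "z": 0, "ax": 0, "ay": 0, "az": -2},
    {"x": 0, "y": 0, "z": 0, "ax": 0, "ay": 0, "az": -1},
    {"x": 0, "y": 0, "z": 0, "ax": 0, "ay": 0, "az": 0},
    {"x": 0, "y": 0, "z": 0, "ax": 0, "ay": 0, "az": 0},
    {"x": 0, "y": 0, "z": 0, "ax": 0, "ay": 0, "az": 0},
  ],
)

```text
time_s: 8.3
tool_pos: [0.3837, 0.4238, 0.1158]
tool_rot: [-180.0, -0.0, -12.1]
force: [1.0, -0.7, -0.4]
grip_width: 0.0197
grasp_force: 60.0
```

```bash
cat > meas.py <<'E'
from h import *
import sys,pickle
from scipy.spatial.transform import Rotation as R
def clip(im,p,z=.050):
    m=mask(im,(8,90,120),(28,255,255));n,l,s,c=cv2.connectedComponentsWithStats(m)
    ii=[i for i in range(1,n) if c[i][1]<235 and s[i][4]>100]
    if not ii: return None
    i=max(ii,key=lambda i:s[i][4]);W=cast('wrist',np.argwhere(l==i)[:,::-1],z,p)[:,:2]*1000
    return cv2.minAreaRect(W.astype(np.float32))
O=np.array([.4634,.3968]);yd=np.radians(-7.2)
ex=np.array([np.cos(yd),np.sin(yd)]);ey=np.array([-ex[1],ex[0]])
loc=lambda q:np.round(np.c_[(np.atleast_2d(q)[:,:2]-O)@ex,(np.atleast_2d(q)[:,:2]-O)@ey]*1000,1).tolist()
E
python3 - <<'E'
from meas import *
p=pickle.load(open('w4.pkl','rb'));im=cv2.imread('pics/w4.png')[:,:,::-1].copy()
f=lambda P:np.array(P)/3.3+[200,90]
r=clip(im,p);print(r,loc(np.array(r[0])/1000))
F=cast('wrist',f([(297,343),(463,345)]),.1159-.0218+.006,p);d=F[0]-F[1];print('face',F,np.linalg.norm(d),np.degrees(np.arctan2(d[1],d[0]))-90)
T=np.array([.3841,.4229]);a=np.radians(-15.1);v=F.mean(0)[:2]-T;print('face rel tool mm',1000*v@[np.cos(a),np.sin(a)],1000*v@[-np.sin(a),np.cos(a)])
B=cast('wrist',f([(323,207),(441,221)]),.050,p);print('back',B,loc(B)); print('slot',loc(cast('wrist',f([(366,41),(437,31)]),.045,p)))
o=env.get_obs();print(np.round(o['qpos'],1),np.round(o['tool_pos'],4),np.round(o['tool_rot'],2))
E
```

```text
((437.4921875, 407.2548828125), (26.282032012939453, 23.078752517700195), 65.46846771240234) [[-27.0, 7.1]]
face [[0.41331293 0.43108099 0.1001    ]
 [0.40520481 0.40250638 0.1001    ]] 0.02970269642127693 -15.841421249341977
face rel tool mm 25.88092628742161 0.6585186478099398
back [[0.4318107  0.42378876 0.05      ]
 [0.42188506 0.39914534 0.05      ]] [[-34.7, 22.8], [-41.5, -2.9]]
slot [[1.0, 8.1], [1.2, -8.0]]
[ -58.9   13.2    9.6  102.4   -2.4   64.5 -150.6] [0.3837 0.4238 0.1158] [-1.7999e+02 -1.0000e-02 -1.2060e+01]
```

```bash
python3 plan.py .3885 .4186 .0685 -12 5
```

```text
from [0.3837 0.4238 0.1158] [-1.7999e+02 -1.0000e-02 -1.2060e+01] dist/row mm 9.566528438588124
{'x': 0.12, 'y': 0.08, 'z': 0.95, 'ax': -0.0, 'ay': -0.0, 'az': -0.01}
{'x': 0.12, 'y': 0.08, 'z': 0.95, 'ax': -0.0, 'ay': -0.0, 'az': -0.01}
{'x': 0.12, 'y': 0.08, 'z': 0.95, 'ax': -0.0, 'ay': -0.0, 'az': -0.01}
{'x': 0.12, 'y': 0.08, 'z': 0.95, 'ax': -0.0, 'ay': -0.0, 'az': -0.01}
{'x': 0.12, 'y': 0.08, 'z': 0.95, 'ax': -0.0, 'ay': -0.0, 'az': -0.01}
```

Emit:
jog_arm(
  motion=[
    {"x": 0.12, "y": 0.08, "z": 0.95, "ax": 0, "ay": 0, "az": 0},
    {"x": 0.12, "y": 0.08, "z": 0.95, "ax": 0, "ay": 0, "az": 0},
    {"x": 0.12, "y": 0.08, "z": 0.95, "ax": 0, "ay": 0, "az": 0},
    {"x": 0.12, "y": 0.08, "z": 0.95, "ax": 0, "ay": 0, "az": 0},
    {"x": 0.12, "y": 0.08, "z": 0.95, "ax": 0, "ay": 0, "az": 0},
  ],
)

```text
time_s: 8.8
tool_pos: [0.3886, 0.4183, 0.0671]
tool_rot: [180.0, 0.0, -12.0]
force: [0.3, -0.3, -1.7]
grip_width: 0.0198
grasp_force: 60.0
```

Emit:
jog_arm(
  motion=[
    {"x": 0, "y": 0, "z": 0, "ax": 0, "ay": 0, "az": 0},
    {"x": 0, "y": 0, "z": 0, "ax": 0, "ay": 0, "az": 0},
    {"x": 0, "y": 0, "z": 0, "ax": 0, "ay": 0, "az": 0},
    {"x": 0, "y": 0, "z": 0, "ax": 0, "ay": 0, "az": 0},
    {"x": 0, "y": 0, "z": 0, "ax": 0, "ay": 0, "az": 0},
  ],
)

```text
time_s: 9.3
tool_pos: [0.3887, 0.4187, 0.0683]
tool_rot: [-180.0, -0.0, -12.0]
force: [-0.8, 0.7, -1.7]
grip_width: 0.0198
grasp_force: 60.0
```

```bash
cat > look.py <<'E'
from meas import *
n=sys.argv[1]
o=env.get_obs();p=env.camera_params('wrist');im=env.read_camera('wrist')
cv2.imwrite(f'pics/{n}.png',im[:,:,::-1]);pickle.dump(p,open(n+'.pkl','wb'))
cv2.imwrite(f'pics/{n}c.png',cv2.resize(im[60:300,160:480,::-1],None,fx=2.4,fy=2.4,interpolation=cv2.INTER_CUBIC))
r=clip(im,p);T=np.array(o['tool_pos']);a=np.radians(o['tool_rot'][2]);u=np.array([np.cos(a),np.sin(a)])
print('t',o['time_s'],'q7',o['qpos'][6].round(1),'tool',T.round(4),np.round(o['tool_rot'],2),'loc',loc(T),'F',np.round(o['force'],1),'tq',np.round(o['wrist_torque'],2))
if r:
    v=np.array(r[0])-T[:2]*1000;print('clip',np.round(r[0],1),np.round(r[1],1),round(r[2],1),'loc',loc(np.array(r[0])/1000),'rel face',round(v@u-25.9,1),'lat',round(v@[-u[1],u[0]]-.6,1))
E
python3 look.py w5
```

```text
t 9.3 q7 -149.4 tool [0.3887 0.4187 0.0683] [-1.7999e+02 -1.0000e-02 -1.2040e+01] loc [[-76.9, 12.3]] F [-0.8  0.7 -1.7] tq [-0.02  0.17 -0.05]
clip [437.9 407.3] [26.5 23.5] 67.6 loc [[-26.6, 7.2]] rel face 24.6 lat -1.4
```

View pics/w5c.png

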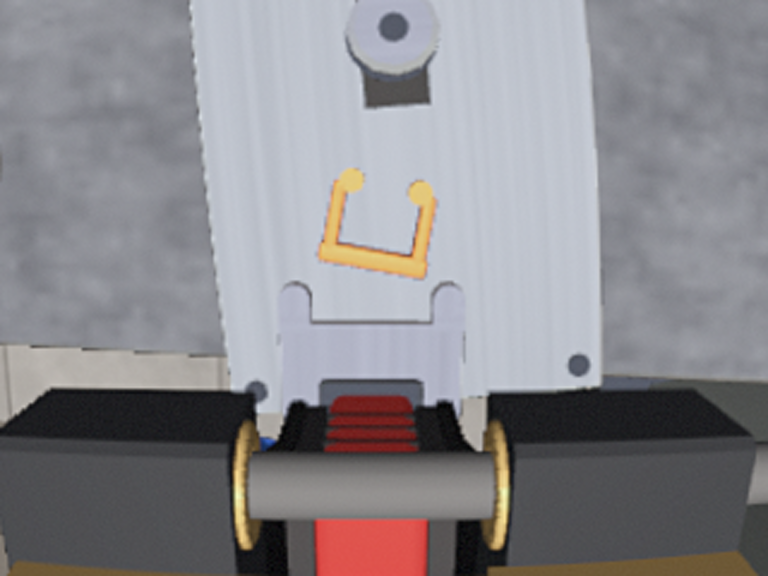

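The picture shows the clip's bar from (318,257) to (428,272), centred ahead of the prongs (tips at v≈285), with the spindle head at (393,27). The fork is lined up to advance.

Emit:
jog_arm(
  motion=[
    {"x": 0.25, "y": 0, "z": 0, "ax": 0, "ay": 0, "az": 0},
    {"x": 0.25, "y": 0, "z": 0, "ax": 0, "ay": 0, "az": 0},
    {"x": 0.25, "y": 0, "z": 0, "ax": 0, "ay": 0, "az": 0},
    {"x": 0.25, "y": 0, "z": 0, "ax": 0, "ay": 0, "az": 0},
    {"x": 0.2, "y": 0, "z": 0, "ax": 0, "ay": 0, "az": 0},
  ],
)

```text
time_s: 9.85
tool_pos: [0.4008, 0.416, 0.0683]
tool_rot: [-180.0, -0.0, -12.1]
force: [-0.0, -1.3, -2.3]
grip_width: 0.0196
grasp_force: 60.0
```

```bash
python3 look.py w6
```

```text
t 9.85 q7 -148.1 tool [0.4008 0.416  0.0683] [-1.800e+02 -1.000e-02 -1.206e+01] loc [[-64.5, 11.2]] F [-0.  -1.3 -2.3] tq [ 0.07  0.16 -0.05]
clip [438.7 407.4] [26.5 23.8] 69.4 loc [[-25.8, 7.4]] rel face 13.0 lat -1.1
```

Emit:
jog_arm(
  motion=[
    {"x": 0.17, "y": 0.09, "z": 0, "ax": 0, "ay": 0, "az": -0.5},
    {"x": 0.16, "y": 0.1, "z": 0, "ax": 0, "ay": 0, "az": -0.5},
    {"x": 0.15, "y": 0.1, "z": 0, "ax": 0, "ay": 0, "az": -0.5},
    {"x": 0.15, "y": 0.11, "z": 0, "ax": 0, "ay": 0, "az": -0.5},
    {"x": 0.15, "y": 0.11, "z": 0, "ax": 0, "ay": 0, "az": -0.5},
  ],
)

```text
time_s: 10.4
tool_pos: [0.4071, 0.4095, 0.0683]
tool_rot: [-180.0, -0.0, -9.5]
force: [-0.2, -0.3, -0.3]
grip_width: 0.0193
grasp_force: 60.0
```

```bash
python3 look.py w7
```

```text
t 10.4 q7 -144.7 tool [0.4071 0.4095 0.0683] [-180.     -0.     -9.49] loc [[-57.4, 5.6]] F [-0.2 -0.3 -0.3] tq [-0.02  0.24  0.02]
clip [444.6 405.8] [26.3 24. ] 80.4 loc [[-19.7, 6.6]] rel face 11.7 lat 1.9
```

Emit:
jog_arm(
  motion=[
    {"x": 0.18, "y": 0.13, "z": 0, "ax": 0, "ay": 0, "az": -0.5},
    {"x": 0.17, "y": 0.14, "z": 0, "ax": 0, "ay": 0, "az": -0.5},
    {"x": 0.16, "y": 0.14, "z": 0, "ax": 0, "ay": 0, "az": -0.5},
    {"x": 0.15, "y": 0.15, "z": 0, "ax": 0, "ay": 0, "az": -0.5},
    {"x": 0.15, "y": 0.15, "z": 0, "ax": 0, "ay": 0, "az": -0.5},
  ],
)

```text
time_s: 10.95
tool_pos: [0.4142, 0.4013, 0.0683]
tool_rot: [-180.0, -0.0, -7.0]
force: [0.1, 0.6, -0.9]
grip_width: 0.0197
grasp_force: 60.0
```

```bash
python3 look.py w8
```

```text
t 10.95 q7 -141.1 tool [0.4142 0.4013 0.0683] [-180.   -0.   -7.] loc [[-49.4, -1.7]] F [ 0.1  0.6 -0.9] tq [-0.05  0.17  0.01]
clip [451.8 399.2] [26.3 24. ] 82.9 loc [[-11.8, 0.9]] rel face 11.7 lat 1.9
```

Emit:
jog_arm(
  motion=[
    {"x": 0.15, "y": 0.08, "z": 0, "ax": 0, "ay": 0, "az": 0},
    {"x": 0.15, "y": 0, "z": 0, "ax": 0, "ay": 0, "az": 0},
    {"x": 0.15, "y": -0.1, "z": 0, "ax": 0, "ay": 0, "az": 0},
    {"x": 0.2, "y": -0.05, "z": 0, "ax": 0, "ay": 0, "az": 0},
    {"x": 0.2, "y": 0, "z": 0, "ax": 0, "ay": 0, "az": 0},
  ],
)

```text
time_s: 11.5
tool_pos: [0.4227, 0.4013, 0.0683]
tool_rot: [-180.0, -0.0, -7.0]
force: [0.1, -0.3, -1.9]
grip_width: 0.0195
grasp_force: 60.0
```

```bash
cat >> look.py <<'E'
h=cv2.cvtColor(im,cv2.COLOR_RGB2GRAY)
P=proj('wrist',np.c_[(O+ex*.0012).reshape(1,2),.045],p)[0];print('slot front px',P.round(0))
def l2w(x,y,z): q=O+ex*x/1000+ey*y/1000; return [q[0],q[1],z]
# spindle head: dark centre dot, profile along the slot at head-top height
X=np.arange(5,75,.5);S=proj('wrist',[l2w(x,0,.059) for x in X],p).astype(np.float32)
g=cv2.remap(h,S[:,0].copy()[None],S[:,1].copy()[None],1)[0]
print('profile',dict(zip(X[::4].tolist(),g[::4].tolist())))
E
python3 look.py w9
```

```text
t 11.5 q7 -140.4 tool [0.4227 0.4013 0.0683] [-1.7999e+02 -1.0000e-02 -7.0300e+00] loc [[-40.9, -0.7]] F [ 0.1 -0.3 -1.9] tq [-0.03  0.18  0.03]
clip [460.2 398. ] [26.3 24. ] 82.9 loc [[-3.3, 0.8]] rel face 11.7 lat 0.7
slot front px [315. 165.]
profile {5.0: 70, 7.0: 72, 9.0: 183, 11.0: 182, 13.0: 185, 15.0: 183, 17.0: 89, 19.0: 91, 21.0: 91, 23.0: 170, 25.0: 181, 27.0: 180, 29.0: 180, 31.0: 80, 33.0: 81, 35.0: 82, 37.0: 81, 39.0: 81, 41.0: 83, 43.0: 82, 45.0: 81, 47.0: 83, 49.0: 81, 51.0: 82, 53.0: 82, 55.0: 81, 57.0: 79, 59.0: 183, 61.0: 198, 63.0: 198, 65.0: 197, 67.0: 197, 69.0: 198, 71.0: 146, 73.0: 148}
```

Emit:
jog_arm(
  motion=[
    {"x": 0.2, "y": 0, "z": 0, "ax": 0, "ay": 0, "az": 0},
    {"x": 0.2, "y": 0, "z": 0, "ax": 0, "ay": 0, "az": 0},
    {"x": 0.2, "y": 0, "z": 0, "ax": 0, "ay": 0, "az": 0},
    {"x": 0.2, "y": 0, "z": 0, "ax": 0, "ay": 0, "az": 0},
    {"x": 0, "y": 0, "z": 0, "ax": 0, "ay": 0, "az": 0},
  ],
)

```text
time_s: 12.05
tool_pos: [0.4302, 0.4001, 0.0681]
tool_rot: [180.0, 0.0, -7.0]
force: [-0.9, 0.8, -1.7]
grip_width: 0.02
grasp_force: 60.0
```

Emit:
jog_arm(
  motion=[
    {"x": 0.1, "y": 0, "z": 0, "ax": 0, "ay": 0, "az": 0},
    {"x": 0.1, "y": 0, "z": 0, "ax": 0, "ay": 0, "az": 0},
    {"x": 0.1, "y": 0, "z": 0, "ax": 0, "ay": 0, "az": 0},
    {"x": 0.1, "y": 0, "z": 0, "ax": 0, "ay": 0, "az": 0},
    {"x": 0, "y": 0, "z": 0, "ax": 0, "ay": 0, "az": 0},
  ],
)

```text
time_s: 12.55
tool_pos: [0.4344, 0.3996, 0.0682]
tool_rot: [180.0, 0.0, -7.0]
force: [-2.8, 0.0, -2.1]
grip_width: 0.0196
grasp_force: 60.0
```

```bash
sed -i '/^print(.profile/d;/^P=proj/d' look.py; cat >> look.py <<'E'
b=g>130; e=np.flatnonzero(np.diff(b.astype(int)));print('edges along slot',X[e].tolist(),g[:3])
xc=float(sys.argv[2]) if len(sys.argv)>2 else None
E
python3 look.py w10
```

```text
t 12.55 q7 -139.3 tool [0.4344 0.3996 0.0682] [ 1.80e+02  1.00e-02 -7.04e+00] loc [[-29.1, -0.9]] F [-2.8  0.  -2.1] tq [0.05 0.91 0.01]
clip [471. 396.] [25.7 22.2] 82.9 loc [[7.7, 0.2]] rel face 10.9 lat 0.4
edges along slot [12.5, 20.0, 26.5, 34.5, 59.5] [70 68 69]
```

Emit:
jog_arm(
  motion=[
    {"x": 0.1, "y": 0, "z": 0, "ax": 0, "ay": 0, "az": 0},
    {"x": 0.1, "y": 0, "z": 0, "ax": 0, "ay": 0, "az": 0},
    {"x": 0.1, "y": 0, "z": 0, "ax": 0, "ay": 0, "az": 0},
    {"x": 0.1, "y": 0, "z": 0, "ax": 0, "ay": 0, "az": 0},
    {"x": 0.1, "y": 0, "z": 0, "ax": 0, "ay": 0, "az": 0},
  ],
)

```text
time_s: 13.1
tool_pos: [0.4396, 0.399, 0.0683]
tool_rot: [-180.0, -0.0, -7.0]
force: [-3.5, 0.3, -1.2]
grip_width: 0.0196
grasp_force: 60.0
```

```bash
python3 look.py w11
```

```text
t 13.1 q7 -138.8 tool [0.4396 0.399  0.0683] [-180.     -0.     -7.04] loc [[-23.9, -0.9]] F [-3.5  0.3 -1.2] tq [0.11 0.94 0.  ]
clip [476.1 395.4] [25.7 22.2] 82.9 loc [[12.8, 0.2]] rel face 10.8 lat 0.4
edges along slot [8.0, 17.5, 25.0, 32.0, 39.5, 59.5] [191 193 194]
```

Emit:
jog_arm(
  motion=[
    {"x": 0.1, "y": 0, "z": 0, "ax": 0, "ay": 0, "az": 0},
    {"x": 0.1, "y": 0, "z": 0, "ax": 0, "ay": 0, "az": 0},
    {"x": 0.1, "y": 0, "z": 0, "ax": 0, "ay": 0, "az": 0},
    {"x": 0.1, "y": 0, "z": 0, "ax": 0, "ay": 0, "az": 0},
    {"x": 0.1, "y": 0, "z": 0, "ax": 0, "ay": 0, "az": 0},
  ],
)

```text
time_s: 13.65
tool_pos: [0.4445, 0.3983, 0.0683]
tool_rot: [-180.0, -0.0, -7.0]
force: [-3.6, 0.4, -1.3]
grip_width: 0.0198
grasp_force: 60.0
```

```bash
python3 look.py w12
```

```text
t 13.65 q7 -138.4 tool [0.4445 0.3983 0.0683] [-180.     -0.     -7.04] loc [[-18.9, -0.8]] F [-3.6  0.4 -1.3] tq [0.03 0.93 0.01]
clip [481.1 394.8] [25.7 22.2] 82.9 loc [[17.8, 0.3]] rel face 10.8 lat 0.4
edges along slot [13.0, 22.5, 30.0, 37.0, 44.5, 60.0] [183 183 183]
```

Still sliding, with the clip 13 mm behind the spindle, so I continue.

Emit:
jog_arm(
  motion=[
    {"x": 0.1, "y": 0, "z": 0, "ax": 0, "ay": 0, "az": 0},
    {"x": 0.1, "y": 0, "z": 0, "ax": 0, "ay": 0, "az": 0},
    {"x": 0.1, "y": 0, "z": 0, "ax": 0, "ay": 0, "az": 0},
    {"x": 0.1, "y": 0, "z": 0, "ax": 0, "ay": 0, "az": 0},
    {"x": 0.1, "y": 0, "z": 0, "ax": 0, "ay": 0, "az": 0},
  ],
)

```text
time_s: 14.2
tool_pos: [0.4494, 0.3977, 0.0683]
tool_rot: [-180.0, -0.0, -7.0]
force: [-2.8, 0.5, -2.3]
grip_width: 0.0197
grasp_force: 60.0
```

```bash
python3 look.py w13
```

```text
t 14.2 q7 -138.0 tool [0.4494 0.3977 0.0683] [-180.     -0.     -7.04] loc [[-14.0, -0.8]] F [-2.8  0.5 -2.3] tq [-0.02  0.99  0.01]
clip [486.  394.2] [25.7 22.2] 82.9 loc [[22.8, 0.3]] rel face 10.9 lat 0.4
edges along slot [18.0, 27.5, 35.0, 42.0, 49.5, 60.5] [183 184 183]
```

Emit:
jog_arm(
  motion=[
    {"x": 0.1, "y": 0, "z": 0, "ax": 0, "ay": 0, "az": 0},
    {"x": 0.1, "y": 0, "z": 0, "ax": 0, "ay": 0, "az": 0},
    {"x": 0.1, "y": 0, "z": 0, "ax": 0, "ay": 0, "az": 0},
    {"x": 0.1, "y": 0, "z": 0, "ax": 0, "ay": 0, "az": 0},
    {"x": 0.1, "y": 0, "z": 0, "ax": 0, "ay": 0, "az": 0},
  ],
)

```text
time_s: 14.75
tool_pos: [0.4544, 0.3971, 0.0683]
tool_rot: [-180.0, -0.0, -7.0]
force: [-3.5, 1.2, -2.3]
grip_width: 0.0196
grasp_force: 60.0
```

```bash
python3 look.py w14
```

```text
t 14.75 q7 -137.5 tool [0.4544 0.3971 0.0683] [-180.     -0.     -7.04] loc [[-9.0, -0.8]] F [-3.5  1.2 -2.3] tq [-0.04  0.9  -0.05]
clip [491.  393.6] [25.7 22.2] 82.9 loc [[27.8, 0.3]] rel face 10.9 lat 0.4
edges along slot [23.0, 32.5, 40.0, 46.5, 54.5, 60.5] [148 179 187]
```

Emit:
jog_arm(
  motion=[
    {"x": 0.1, "y": 0, "z": 0, "ax": 0, "ay": 0, "az": 0},
    {"x": 0.1, "y": 0, "z": 0, "ax": 0, "ay": 0, "az": 0},
    {"x": 0.1, "y": 0, "z": 0, "ax": 0, "ay": 0, "az": 0},
    {"x": 0.1, "y": 0, "z": 0, "ax": 0, "ay": 0, "az": 0},
    {"x": 0.1, "y": 0, "z": 0, "ax": 0, "ay": 0, "az": 0},
  ],
)

```text
time_s: 15.3
tool_pos: [0.4591, 0.3965, 0.0683]
tool_rot: [180.0, 0.0, -7.0]
force: [-3.9, 0.5, -1.9]
grip_width: 0.02
grasp_force: 60.0
```

```bash
python3 look.py w15
```

```text
t 15.3 q7 -137.1 tool [0.4591 0.3965 0.0683] [ 1.80e+02  2.00e-02 -7.04e+00] loc [[-4.2, -0.8]] F [-3.9  0.5 -1.9] tq [ 0.04  1.25 -0.  ]
clip [495.7 393. ] [25.7 22.2] 82.9 loc [[32.5, 0.3]] rel face 10.8 lat 0.4
edges along slot [9.5, 28.0, 37.5, 44.5, 51.0, 59.0, 61.0] [66 82 91]
```

Emit:
jog_arm(
  motion=[
    {"x": 0.07, "y": 0, "z": 0, "ax": 0, "ay": 0, "az": 0},
    {"x": 0.07, "y": 0, "z": 0, "ax": 0, "ay": 0, "az": 0},
    {"x": 0.07, "y": 0, "z": 0, "ax": 0, "ay": 0, "az": 0},
    {"x": 0.07, "y": 0, "z": 0, "ax": 0, "ay": 0, "az": 0},
    {"x": 0.07, "y": 0, "z": 0, "ax": 0, "ay": 0, "az": 0},
  ],
)

```text
time_s: 15.85
tool_pos: [0.4607, 0.3965, 0.068]
tool_rot: [180.0, 0.2, -7.0]
force: [-8.1, 1.0, -0.6]
grip_width: 0.0197
grasp_force: 60.0
```

```bash
python3 look.py w16
```

```text
t 15.85 q7 -136.8 tool [0.4607 0.3965 0.068 ] [179.95   0.19  -6.99] loc [[-2.6, -0.7]] F [-8.1  1.  -0.6] tq [0.02 2.03 0.02]
clip [497.4 393. ] [26.4 22.2] 83.0 loc [[34.2, 0.4]] rel face 10.9 lat 0.4
edges along slot [11.0, 29.5, 37.5, 45.0, 51.5, 59.5, 61.5] [56 54 54]
```

Emit:
jog_arm(
  motion=[
    {"x": 0.04, "y": 0, "z": 0, "ax": 0, "ay": 0, "az": 0},
    {"x": 0.04, "y": 0, "z": 0, "ax": 0, "ay": 0, "az": 0},
    {"x": 0.04, "y": 0, "z": 0, "ax": 0, "ay": 0, "az": 0},
    {"x": 0.04, "y": 0, "z": 0, "ax": 0, "ay": 0, "az": 0},
    {"x": 0.04, "y": 0, "z": 0, "ax": 0, "ay": 0, "az": 0},
  ],
)

```text
time_s: 16.4
tool_pos: [0.4623, 0.3963, 0.0679]
tool_rot: [179.9, 0.2, -7.0]
force: [-8.6, 0.1, 0.5]
grip_width: 0.0198
grasp_force: 60.0
```

```bash
python3 look.py w17
```

```text
t 16.4 q7 -136.6 tool [0.4623 0.3963 0.0679] [179.94   0.23  -6.98] loc [[-1.0, -0.6]] F [-8.6  0.1  0.5] tq [ 0.02  2.21 -0.06]
clip [499.  392.6] [27.  22.7] 82.3 loc [[35.9, 0.3]] rel face 11.0 lat 0.1
edges along slot [12.5, 31.0, 38.0, 45.0, 52.0, 59.5, 61.5] [54 57 57]
```

Emit:
jog_arm(
  motion=[
    {"x": 0.04, "y": 0, "z": 0, "ax": 0, "ay": 0, "az": 0},
    {"x": 0.04, "y": 0, "z": 0, "ax": 0, "ay": 0, "az": 0},
    {"x": 0.04, "y": 0, "z": 0, "ax": 0, "ay": 0, "az": 0},
    {"x": 0.04, "y": 0, "z": 0, "ax": 0, "ay": 0, "az": 0},
    {"x": 0.04, "y": 0, "z": 0, "ax": 0, "ay": 0, "az": 0},
  ],
)

```text
time_s: 16.95
tool_pos: [0.4678, 0.3956, 0.0685]
tool_rot: [-180.0, -0.1, -7.0]
force: [0.8, 0.2, -2.9]
grip_width: 0.0197
grasp_force: 60.0
```

Emit:
jog_arm(
  motion=[
    {"x": 0.03, "y": 0, "z": 0, "ax": 0, "ay": 0, "az": 0},
    {"x": 0.03, "y": 0, "z": 0, "ax": 0, "ay": 0, "az": 0},
    {"x": 0.03, "y": 0, "z": 0, "ax": 0, "ay": 0, "az": 0},
    {"x": 0.03, "y": 0, "z": 0, "ax": 0, "ay": 0, "az": 0},
    {"x": 0.03, "y": 0, "z": 0, "ax": 0, "ay": 0, "az": 0},
  ],
)

```text
time_s: 17.45
tool_pos: [0.4685, 0.3954, 0.0684]
tool_rot: [-180.0, -0.0, -7.0]
force: [0.4, -0.2, -1.2]
grip_width: 0.0195
grasp_force: 60.0
```

```bash
python3 look.py w18
```

```text
t 17.45 q7 -136.3 tool [0.4685 0.3954 0.0684] [-1.7998e+02 -3.0000e-02 -7.0500e+00] loc [[5.2, -0.7]] F [ 0.4 -0.2 -1.2] tq [-0.01  0.19 -0.  ]
clip [509.5 391.1] [26.2 23.8] 82.9 loc [[46.4, 0.1]] rel face 15.3 lat 0.1
edges along slot [19.0, 32.5, 36.5, 44.0, 50.5, 58.5, 62.0] [61 55 50]
```

The clip has snapped home: it jumped about 4 mm ahead of the fork and is concentric with the spindle head. Next I close the gap and press on it.

Emit:
jog_arm(
  motion=[
    {"x": 0.08, "y": 0, "z": 0, "ax": 0, "ay": 0, "az": 0},
    {"x": 0.08, "y": 0, "z": 0, "ax": 0, "ay": 0, "az": 0},
    {"x": 0.08, "y": 0, "z": 0, "ax": 0, "ay": 0, "az": 0},
    {"x": 0.08, "y": 0, "z": 0, "ax": 0, "ay": 0, "az": 0},
    {"x": 0.08, "y": 0, "z": 0, "ax": 0, "ay": 0, "az": 0},
  ],
)

```text
time_s: 18.0
tool_pos: [0.4723, 0.3949, 0.0683]
tool_rot: [-180.0, -0.0, -7.0]
force: [0.1, 0.6, -1.8]
grip_width: 0.0199
grasp_force: 60.0
```

```bash
python3 look.py w19
```

```text
t 18.0 q7 -136.0 tool [0.4723 0.3949 0.0683] [-180.     -0.     -7.04] loc [[9.0, -0.8]] F [ 0.1  0.6 -1.8] tq [-0.03  0.31  0.02]
clip [507.4 382. ] [11.9 25. ] 70.0 loc [[45.6, -9.2]] rel face 10.6 lat -9.1
edges along slot [22.5, 44.0, 50.5, 58.5, 62.0] [59 61 52]
```

Emit:
jog_arm(
  motion=[
    {"x": 0.05, "y": 0, "z": 0, "ax": 0, "ay": 0, "az": 0},
    {"x": 0.05, "y": 0, "z": 0, "ax": 0, "ay": 0, "az": 0},
    {"x": 0.05, "y": 0, "z": 0, "ax": 0, "ay": 0, "az": 0},
    {"x": 0.05, "y": 0, "z": 0, "ax": 0, "ay": 0, "az": 0},
    {"x": 0.05, "y": 0, "z": 0, "ax": 0, "ay": 0, "az": 0},
  ],
)

```text
time_s: 18.55
tool_pos: [0.4733, 0.3949, 0.068]
tool_rot: [180.0, 0.1, -7.0]
force: [-5.3, -0.3, -1.5]
grip_width: 0.0195
grasp_force: 60.0
```

```bash
python3 look.py w20
```

```text
t 18.55 q7 -135.8 tool [0.4733 0.3949 0.068 ] [ 1.7996e+02  1.3000e-01 -7.0000e+00] loc [[10.0, -0.7]] F [-5.3 -0.3 -1.5] tq [ 0.06  1.45 -0.01]
clip [509.8 383.6] [11.3 23.9] 83.0 loc [[47.7, -7.3]] rel face 11.8 lat -7.3
edges along slot [23.5, 44.5, 51.5, 59.5, 62.5] [52 57 58]
```

Emit:
jog_arm(
  motion=[
    {"x": 0.05, "y": 0, "z": 0, "ax": 0, "ay": 0, "az": 0},
    {"x": 0.05, "y": 0, "z": 0, "ax": 0, "ay": 0, "az": 0},
    {"x": 0.05, "y": 0, "z": 0, "ax": 0, "ay": 0, "az": 0},
    {"x": 0.05, "y": 0, "z": 0, "ax": 0, "ay": 0, "az": 0},
    {"x": 0.05, "y": 0, "z": 0, "ax": 0, "ay": 0, "az": 0},
  ],
)

```text
time_s: 19.1
tool_pos: [0.474, 0.3949, 0.0676]
tool_rot: [179.9, 0.3, -7.0]
force: [-8.6, 0.8, -0.0]
grip_width: 0.0194
grasp_force: 60.0
```

```bash
python3 look.py w21
```

```text
t 19.1 q7 -135.6 tool [0.474  0.3949 0.0676] [179.92   0.3   -6.96] loc [[10.8, -0.5]] F [-8.6  0.8 -0. ] tq [ 0.11  2.29 -0.02]
clip [510.3 383.4] [10.7 23.3] 83.0 loc [[48.2, -7.5]] rel face 11.5 lat -7.7
edges along slot [24.5, 45.0, 52.0, 60.0, 62.5] [57 52 55]
```

Emit:
jog_arm(
  motion=[
    {"x": 0.07, "y": 0, "z": -0.01, "ax": 0, "ay": 0, "az": 0},
    {"x": 0.07, "y": 0, "z": -0.01, "ax": 0, "ay": 0, "az": 0},
    {"x": 0.07, "y": 0, "z": -0.01, "ax": 0, "ay": 0, "az": 0},
    {"x": 0.07, "y": 0, "z": -0.01, "ax": 0, "ay": 0, "az": 0},
    {"x": 0.05, "y": 0, "z": 0, "ax": 0, "ay": 0, "az": 0},
  ],
)

```text
time_s: 19.65
tool_pos: [0.4749, 0.3948, 0.0674]
tool_rot: [179.9, 0.5, -6.9]
force: [-13.1, 1.2, 0.9]
grip_width: 0.0199
grasp_force: 60.0
```

```bash
python3 look.py w22
```

```text
t 19.65 q7 -135.3 tool [0.4749 0.3948 0.0674] [179.85   0.53  -6.92] loc [[11.6, -0.5]] F [-13.1   1.2   0.9] tq [0.07 3.2  0.02]
clip [513.  398.7] [10.7 23.2] 83.0 loc [[49.0, 8.1]] rel face 11.5 lat 7.8
edges along slot [25.5, 46.0, 52.5, 60.5, 62.5] [77 66 57]
```

13 N now; one small nudge to about 15 N, then hold for about a second.

Emit:
jog_arm(
  motion=[
    {"x": 0.06, "y": 0, "z": 0, "ax": 0, "ay": 0, "az": 0},
    {"x": 0.05, "y": 0, "z": 0, "ax": 0, "ay": 0, "az": 0},
    {"x": 0, "y": 0, "z": 0, "ax": 0, "ay": 0, "az": 0},
    {"x": 0, "y": 0, "z": 0, "ax": 0, "ay": 0, "az": 0},
    {"x": 0, "y": 0, "z": 0, "ax": 0, "ay": 0, "az": 0},
  ],
)

```text
time_s: 20.2
tool_pos: [0.4752, 0.3949, 0.0672]
tool_rot: [179.8, 0.6, -6.9]
force: [-13.7, 0.5, 1.0]
grip_width: 0.0196
grasp_force: 60.0
```

Emit:
jog_arm(
  motion=[
    {"x": 0, "y": 0, "z": 0, "ax": 0, "ay": 0, "az": 0},
    {"x": 0, "y": 0, "z": 0, "ax": 0, "ay": 0, "az": 0},
    {"x": 0, "y": 0, "z": 0, "ax": 0, "ay": 0, "az": 0},
    {"x": 0, "y": 0, "z": 0, "ax": 0, "ay": 0, "az": 0},
    {"x": 0, "y": 0, "z": 0, "ax": 0, "ay": 0, "az": 0},
  ],
)

```text
time_s: 20.7
tool_pos: [0.4752, 0.3949, 0.0672]
tool_rot: [179.8, 0.6, -6.9]
force: [-12.8, 0.4, 1.4]
grip_width: 0.0199
grasp_force: 60.0
```

Emit:
jog_arm(
  motion=[
    {"x": 0, "y": 0, "z": 0, "ax": 0, "ay": 0, "az": 0},
    {"x": 0, "y": 0, "z": 0, "ax": 0, "ay": 0, "az": 0},
    {"x": 0, "y": 0, "z": 0, "ax": 0, "ay": 0, "az": 0},
    {"x": 0, "y": 0, "z": 0, "ax": 0, "ay": 0, "az": 0},
    {"x": 0, "y": 0, "z": 0, "ax": 0, "ay": 0, "az": 0},
  ],
)

```text
time_s: 21.2
tool_pos: [0.4752, 0.3949, 0.0672]
tool_rot: [179.8, 0.6, -6.9]
force: [-12.8, 0.7, 1.1]
grip_width: 0.0195
grasp_force: 60.0
```

```bash
python3 look.py w23; python3 - <<'E'
from meas import *
im=cv2.imread('pics/w23.png')[:,:,::-1].copy();p=pickle.load(open('w23.pkl','rb'))
m=mask(im,(8,90,120),(28,255,255));n,l,s,c=cv2.connectedComponentsWithStats(m)
for i in range(1,n):
    if c[i][1]<235 and s[i][4]>15: print(s[i],loc(cast('wrist',c[i],.050,p)))
E
```

```text
t 21.2 q7 -135.2 tool [0.4752 0.3949 0.0672] [179.83   0.6   -6.89] loc [[11.9, -0.4]] F [-12.8   0.7   1.1] tq [ 0.07  3.4  -0.08]
clip [513.3 399. ] [10.1 23.2] 83.0 loc [[49.3, 8.4]] rel face 11.5 lat 8.0
edges along slot [26.0, 46.0, 53.0, 61.0, 62.5] [83 75 63]
[293 155  18  40 238] [[48.4, 10.4]]
[320 155  18  40 230] [[48.8, -9.7]]
```

Emit:
jog_arm(
  motion=[
    {"x": 0.05, "y": 0, "z": -0.01, "ax": 0, "ay": 0, "az": 0},
    {"x": 0.05, "y": 0, "z": -0.01, "ax": 0, "ay": 0, "az": 0},
    {"x": 0, "y": 0, "z": 0, "ax": 0, "ay": 0, "az": 0},
    {"x": 0, "y": 0, "z": 0, "ax": 0, "ay": 0, "az": 0},
    {"x": 0, "y": 0, "z": 0, "ax": 0, "ay": 0, "az": 0},
  ],
)

```text
time_s: 21.75
tool_pos: [0.4754, 0.3948, 0.0672]
tool_rot: [179.8, 0.7, -6.9]
force: [-14.8, 0.2, 1.2]
grip_width: 0.0199
grasp_force: 60.0
```

Emit:
jog_arm(
  motion=[
    {"x": 0, "y": 0, "z": 0, "ax": 0, "ay": 0, "az": 0},
    {"x": 0, "y": 0, "z": 0, "ax": 0, "ay": 0, "az": 0},
    {"x": 0, "y": 0, "z": 0, "ax": 0, "ay": 0, "az": 0},
    {"x": 0, "y": 0, "z": 0, "ax": 0, "ay": 0, "az": 0},
    {"x": 0, "y": 0, "z": 0, "ax": 0, "ay": 0, "az": 0},
  ],
)

```text
time_s: 22.25
tool_pos: [0.4754, 0.3948, 0.0672]
tool_rot: [179.8, 0.7, -6.9]
force: [-13.8, 0.3, 0.8]
grip_width: 0.0197
grasp_force: 60.0
```

Emit:
jog_arm(
  motion=[
    {"x": 0, "y": 0, "z": 0, "ax": 0, "ay": 0, "az": 0},
    {"x": 0, "y": 0, "z": 0, "ax": 0, "ay": 0, "az": 0},
    {"x": 0, "y": 0, "z": 0, "ax": 0, "ay": 0, "az": 0},
    {"x": 0, "y": 0, "z": 0, "ax": 0, "ay": 0, "az": 0},
    {"x": 0, "y": 0, "z": 0, "ax": 0, "ay": 0, "az": 0},
  ],
)

```text
time_s: 22.75
tool_pos: [0.4754, 0.3948, 0.0672]
tool_rot: [179.8, 0.7, -6.9]
force: [-14.9, 0.5, 0.5]
grip_width: 0.0198
grasp_force: 60.0
```

Emit:
jog_arm(
  motion=[
    {"x": -0.3, "y": 0, "z": 0, "ax": 0, "ay": 0, "az": 0},
    {"x": -0.3, "y": 0, "z": 0, "ax": 0, "ay": 0, "az": 0},
    {"x": -0.3, "y": 0, "z": 0, "ax": 0, "ay": 0, "az": 0},
    {"x": -0.3, "y": 0, "z": 0, "ax": 0, "ay": 0, "az": 0},
    {"x": -0.4, "y": 0, "z": 0, "ax": 0, "ay": 0, "az": 0},
  ],
)

```text
time_s: 23.25
tool_pos: [0.4684, 0.3952, 0.0695]
tool_rot: [-179.9, -0.2, -7.1]
force: [0.4, -0.1, -0.9]
grip_width: 0.0195
grasp_force: 60.0
```

Emit:
jog_arm(
  motion=[
    {"x": -0.6, "y": 0, "z": 0, "ax": 0, "ay": 0, "az": 0},
    {"x": -0.8, "y": 0, "z": 0, "ax": 0, "ay": 0, "az": 0},
    {"x": -0.8, "y": 0, "z": 0, "ax": 0, "ay": 0, "az": 0},
    {"x": -0.8, "y": 0, "z": 0, "ax": 0, "ay": 0, "az": 0},
    {"x": 0, "y": 0, "z": 0, "ax": 0, "ay": 0, "az": 0},
  ],
)

```text
time_s: 23.75
tool_pos: [0.4351, 0.4, 0.0688]
tool_rot: [-180.0, 0.1, -6.9]
force: [-0.1, 0.2, -2.3]
grip_width: 0.0193
grasp_force: 60.0
```

```bash
python3 look.py w24; python3 plan.py .41 .3 .125 -6 5; python3 -c "
from h import *
a=cv2.imread('pics/w23.png');b=cv2.imread('pics/w24.png')
cv2.imwrite('pics/cmp.png',cv2.resize(np.hstack([a[90:260,220:410],b[70:240,220:410]]),None,fx=2.1,fy=2.1,interpolation=cv2.INTER_CUBIC))"
```

```text
t 23.75 q7 -139.1 tool [0.4351 0.4    0.0688] [-1.7999e+02  5.0000e-02 -6.9200e+00] loc [[-28.5, -0.4]] F [-0.1  0.2 -2.3] tq [-0.02  0.2   0.01]
clip [509.3 391.4] [26.1 23.5] 83.1 loc [[46.3, 0.4]] rel face 48.9 lat -0.1
edges along slot [34.5, 44.0, 50.5, 58.0, 59.0] [74 62 67]
from [0.4361 0.3998 0.069 ] [-179.98   -0.     -6.96] dist/row mm 23.471797611070233
{'x': -0.28, 'y': 2.04, 'z': -1.12, 'ax': -0.0, 'ay': -0.0, 'az': -0.19}
{'x': -0.28, 'y': 2.04, 'z': -1.12, 'ax': -0.0, 'ay': -0.0, 'az': -0.19}
{'x': -0.29, 'y': 2.04, 'z': -1.12, 'ax': -0.0, 'ay': -0.0, 'az': -0.19}
{'x': -0.3, 'y': 2.04, 'z': -1.12, 'ax': -0.0, 'ay': -0.0, 'az': -0.19}
{'x': -0.3, 'y': 2.04, 'z': -1.12, 'ax': -0.0, 'ay': -0.0, 'az': -0.19}
```

View pics/cmp.png

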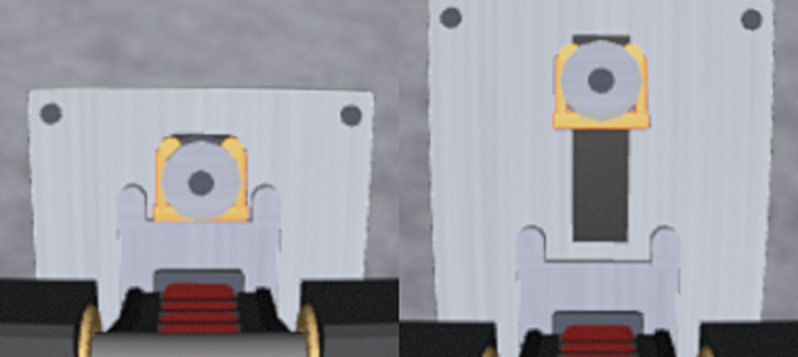

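The right half shows the clip closed round the spindle head at (600,80) with the fork clear, prong tips at v≈230. Now I return the fork.

Emit:
jog_arm(
  motion=[
    {"x": 0, "y": 0, "z": -1.1, "ax": 0, "ay": 0, "az": 0},
    {"x": 0, "y": 0, "z": -1.1, "ax": 0, "ay": 0, "az": 0},
    {"x": 0, "y": 0, "z": -1.1, "ax": 0, "ay": 0, "az": 0},
    {"x": 0, "y": 0, "z": -1.1, "ax": 0, "ay": 0, "az": 0},
    {"x": 0, "y": 0, "z": -1.1, "ax": 0, "ay": 0, "az": 0},
  ],
)

```text
time_s: 24.3
tool_pos: [0.4372, 0.3994, 0.1253]
tool_rot: [-180.0, -0.0, -7.1]
force: [-0.0, -0.4, -1.1]
grip_width: 0.0197
grasp_force: 60.0
```

Emit:
jog_arm(
  motion=[
    {"x": -0.07, "y": 2.5, "z": 0, "ax": 0, "ay": 0, "az": 0},
    {"x": -0.07, "y": 2.5, "z": 0, "ax": 0, "ay": 0, "az": 0},
    {"x": -0.07, "y": 2.5, "z": 0, "ax": 0, "ay": 0, "az": 0},
    {"x": -0.07, "y": 2.5, "z": 0, "ax": 0, "ay": 0, "az": 0},
    {"x": -0.07, "y": 2.5, "z": 0, "ax": 0, "ay": 0, "az": 0},
  ],
)

```text
time_s: 24.8
tool_pos: [0.4181, 0.2748, 0.1247]
tool_rot: [-180.0, -0.0, -7.0]
force: [-0.0, -0.3, -1.3]
grip_width: 0.0196
grasp_force: 60.0
```

Emit:
jog_arm(
  motion=[
    {"x": -0.07, "y": 2.5, "z": 0, "ax": 0, "ay": 0, "az": 0},
    {"x": -0.07, "y": 2.5, "z": 0, "ax": 0, "ay": 0, "az": 0},
    {"x": -0.07, "y": 2.5, "z": 0, "ax": 0, "ay": 0, "az": 0},
    {"x": -0.07, "y": 2.5, "z": 0, "ax": 0, "ay": 0, "az": 0},
    {"x": -0.07, "y": 2.5, "z": 0, "ax": 0, "ay": 0, "az": 0},
  ],
)

```text
time_s: 25.3
tool_pos: [0.3993, 0.1511, 0.1246]
tool_rot: [-180.0, -0.0, -7.1]
force: [0.4, 0.4, -2.3]
grip_width: 0.0197
grasp_force: 60.0
```

Emit:
jog_arm(
  motion=[
    {"x": 0, "y": 0, "z": 0, "ax": 0, "ay": 0, "az": 0},
    {"x": 0, "y": 0, "z": 0, "ax": 0, "ay": 0, "az": 0},
    {"x": 0, "y": 0, "z": 0, "ax": 0, "ay": 0, "az": 0},
    {"x": 0, "y": 0, "z": 0, "ax": 0, "ay": 0, "az": 0},
    {"x": 0, "y": 0, "z": 0, "ax": 0, "ay": 0, "az": 0},
  ],
)

```text
time_s: 25.8
tool_pos: [0.3993, 0.1527, 0.1239]
tool_rot: [180.0, -0.0, -7.0]
force: [0.4, 0.1, -1.1]
grip_width: 0.0194
grasp_force: 60.0
```

```bash
python3 plan.py .400 .150 .03 -7 5; python3 - <<'E'
from meas import *
o=env.get_obs();p=env.camera_params('wrist');im=env.read_camera('wrist');cv2.imwrite('pics/w25.png',im[:,:,::-1])
# fork tilt in the hand: face edge row versus expected
T=np.array(o['tool_pos']);a=np.radians(o['tool_rot'][2]);u=np.array([np.cos(a),np.sin(a)]);n=np.array([-u[1],u[0]])
g=cv2.cvtColor(im,cv2.COLOR_RGB2GRAY)
for name,im_,T_,p_ in(('now',g,T,p),('before',cv2.imread('pics/w4.png',0),np.array([.3841,.4229,.1159]),pickle.load(open('w4.pkl','rb')))):
    if name=='before': a=np.radians(-15.1);u=np.array([np.cos(a),np.sin(a)]);n=np.array([-u[1],u[0]])
    X=np.arange(15,40,.25);out=[]
    for y in(-6,0,6):
        S=proj('wrist',[[*(T_[:2]+u*x/1000+n*y/1000),T_[2]-.0158] for x in X],p_).astype(np.float32)
        q=cv2.remap(im_,S[:,0].copy()[None],S[:,1].copy()[None],1)[0].astype(int);d=np.abs(np.diff(q));out.append((X[d.argmax()],d.max()))
    print(name,out)
E
```

```text
from [0.3993 0.1527 0.1239] [ 1.7999e+02 -1.0000e-02 -6.9700e+00] dist/row mm 18.783663050673407
{'x': 0.02, 'y': 0.05, 'z': 1.88, 'ax': 0.0, 'ay': -0.0, 'az': 0.01}
{'x': 0.02, 'y': 0.05, 'z': 1.88, 'ax': 0.0, 'ay': -0.0, 'az': 0.01}
{'x': 0.02, 'y': 0.05, 'z': 1.88, 'ax': 0.0, 'ay': -0.0, 'az': 0.01}
{'x': 0.02, 'y': 0.05, 'z': 1.88, 'ax': 0.0, 'ay': -0.0, 'az': 0.01}
{'x': 0.02, 'y': 0.05, 'z': 1.88, 'ax': 0.0, 'ay': -0.0, 'az': 0.01}
now [(np.float64(25.75), np.int64(29)), (np.float64(25.75), np.int64(28)), (np.float64(25.75), np.int64(27))]
before [(np.float64(25.5), np.int64(21)), (np.float64(25.5), np.int64(21)), (np.float64(25.5), np.int64(21))]
```

The fork hasn't slipped in the hand. Lowering to just above the pad, then to contact.

Emit:
jog_arm(
  motion=[
    {"x": 0, "y": 0, "z": 1.9, "ax": 0, "ay": 0, "az": 0},
    {"x": 0, "y": 0, "z": 1.9, "ax": 0, "ay": 0, "az": 0},
    {"x": 0, "y": 0, "z": 1.9, "ax": 0, "ay": 0, "az": 0},
    {"x": 0, "y": 0, "z": 1.9, "ax": 0, "ay": 0, "az": 0},
    {"x": 0, "y": 0, "z": 1.7, "ax": 0, "ay": 0, "az": 0},
  ],
)

```text
time_s: 26.35
tool_pos: [0.3991, 0.1522, 0.0299]
tool_rot: [180.0, 0.0, -7.0]
force: [-0.7, -0.5, -1.3]
grip_width: 0.0196
grasp_force: 60.0
```

Emit:
jog_arm(
  motion=[
    {"x": 0, "y": 0, "z": 0.15, "ax": 0, "ay": 0, "az": 0},
    {"x": 0, "y": 0, "z": 0.1, "ax": 0, "ay": 0, "az": 0},
    {"x": 0, "y": 0, "z": 0.1, "ax": 0, "ay": 0, "az": 0},
    {"x": 0, "y": 0, "z": 0, "ax": 0, "ay": 0, "az": 0},
    {"x": 0, "y": 0, "z": 0, "ax": 0, "ay": 0, "az": 0},
  ],
)

```text
time_s: 26.85
tool_pos: [0.3998, 0.1524, 0.028]
tool_rot: [-179.9, -0.1, -7.0]
force: [-0.3, -0.2, -1.3]
grip_width: 0.0197
grasp_force: 60.0
```

Emit:
jog_arm(
  motion=[
    {"x": 0, "y": 0, "z": 0.1, "ax": 0, "ay": 0, "az": 0},
    {"x": 0, "y": 0, "z": 0.1, "ax": 0, "ay": 0, "az": 0},
    {"x": 0, "y": 0, "z": 0.1, "ax": 0, "ay": 0, "az": 0},
    {"x": 0, "y": 0, "z": 0.05, "ax": 0, "ay": 0, "az": 0},
    {"x": 0, "y": 0, "z": 0, "ax": 0, "ay": 0, "az": 0},
  ],
)

```text
time_s: 27.35
tool_pos: [0.3994, 0.1521, 0.0245]
tool_rot: [-180.0, 0.0, -7.0]
force: [-1.7, -1.7, 4.9]
grip_width: 0.0199
grasp_force: 60.0
```

Contact (+5 N up), so the fork is standing on the pad. Releasing.

Emit:
jog_arm(
  motion=[
    {"x": 0, "y": 0, "z": -0.03, "ax": 0, "ay": 0, "az": 0},
    {"x": 0, "y": 0, "z": 0, "ax": 0, "ay": 0, "az": 0},
    {"x": 0, "y": 0, "z": 0, "ax": 0, "ay": 0, "az": 0},
    {"x": 0, "y": 0, "z": 0, "ax": 0, "ay": 0, "az": 0},
    {"x": 0, "y": 0, "z": 0, "ax": 0, "ay": 0, "az": 0},
  ],
  claw=1,
)

```text
time_s: 27.85
tool_pos: [0.3993, 0.152, 0.0241]
tool_rot: [-180.0, -0.0, -7.0]
force: [0.3, -0.7, 0.8]
grip_width: 0.0517
grasp_force: 0.0
```

Emit:
jog_arm(
  motion=[
    {"x": 0, "y": 0, "z": 0, "ax": 0, "ay": 0, "az": 0},
    {"x": 0, "y": 0, "z": 0, "ax": 0, "ay": 0, "az": 0},
    {"x": 0, "y": 0, "z": 0, "ax": 0, "ay": 0, "az": 0},
    {"x": 0, "y": 0, "z": 0, "ax": 0, "ay": 0, "az": 0},
    {"x": 0, "y": 0, "z": 0, "ax": 0, "ay": 0, "az": 0},
  ],
)

```text
time_s: 28.35
tool_pos: [0.3993, 0.152, 0.0242]
tool_rot: [-180.0, -0.0, -7.0]
force: [-0.1, -0.6, 0.1]
grip_width: 0.0853
grasp_force: 0.0
```

Emit:
jog_arm(
  motion=[
    {"x": 0, "y": 0, "z": -1, "ax": 0, "ay": 0, "az": 0},
    {"x": 0, "y": 0, "z": -2, "ax": 0, "ay": 0, "az": 0},
    {"x": 0, "y": 0, "z": -2.5, "ax": 0, "ay": 0, "az": 0},
    {"x": 0, "y": 0, "z": -2.5, "ax": 0, "ay": 0, "az": 0},
    {"x": 0, "y": 0, "z": -2.5, "ax": 0, "ay": 0, "az": 0},
  ],
)

```text
time_s: 28.85
tool_pos: [0.3993, 0.1519, 0.1309]
tool_rot: [-180.0, -0.0, -7.1]
force: [0.1, 0.7, -0.0]
grip_width: 0.0872
grasp_force: 0.0
```

Emit:
jog_arm(
  motion=[
    {"x": 0, "y": -2.5, "z": -1, "ax": 0, "ay": 0, "az": 0},
    {"x": 0, "y": -2.5, "z": -1, "ax": 0, "ay": 0, "az": 0},
    {"x": 0, "y": 0, "z": 0, "ax": 0, "ay": 0, "az": 0},
    {"x": 0, "y": 0, "z": 0, "ax": 0, "ay": 0, "az": 0},
    {"x": 0, "y": 0, "z": 0, "ax": 0, "ay": 0, "az": 0},
  ],
)

```text
time_s: 29.35
tool_pos: [0.4052, 0.2006, 0.149]
tool_rot: [180.0, 0.0, -7.1]
force: [0.5, -0.5, 0.8]
grip_width: 0.0876
grasp_force: 0.0
```

```bash
python3 look.py w26; python3 - <<'E'
from meas import *
p=pickle.load(open('w26.pkl','rb'));im=cv2.imread('pics/w26.png')[:,:,::-1].copy()
for b in blobs(mask(im,(170,140,80),(8,255,255)),40): print('red',b,cast('wrist',b[0],.078,p).round(3))
for b in blobs(mask(im,(100,80,40),(125,255,255)),200): print('blue',b,cast('wrist',b[0],.003,p).round(3))
t=env.read_camera('top')
for k,lo,hi,z in(("orange",(8,120,120),(25,255,255),.048),("red",(170,140,100),(6,255,255),.08),("blue",(105,100,40),(125,255,255),.003)):
    for b in blobs(mask(t,lo,hi),8):
        if 130<b[0][1]<250 and b[0][0]<450: print(k,b,cast('top',b[0],z).round(4))
E
```

```text
t 29.35 q7 -127.7 tool [0.4052 0.2006 0.149 ] [ 1.7996e+02  3.0000e-02 -7.0900e+00] loc [[-33.2, -201.9]] F [ 0.5 -0.5  0.8] tq [-0.09  0.17  0.01]
clip [509.3 391.6] [26.8 24. ] 83.4 loc [[46.2, 0.6]] rel face 53.9 lat 201.8
edges along slot [44.5, 50.5] [197 197 197]
red ([16.2, 173.0], [3, 148, 26, 51, 949]) [[0.487 0.529 0.078]]
red ([372.2, 203.8], [355, 185, 32, 36, 804]) [[0.405 0.156 0.078]]
blue ([361.5, 181.0], [324, 147, 79, 79, 2277]) [[0.409 0.153 0.003]]
blue ([240.3, 289.3], [227, 275, 25, 36, 468]) [[0.3   0.302 0.003]]
orange ([260.2, 170.9], [253, 164, 13, 11, 38]) [[0.5041 0.3864 0.048 ]]
red ([187.5, 176.0], [174, 163, 28, 27, 546]) [[0.4842 0.5408 0.08  ]]
```

```bash
python3 -c "
from cell import env
print(env.sign_off())"
```

```text
the job is handed in; nothing more can be done
None
```

The job is handed in, with no verdict returned: the clip snapped home and was held at about 13–15 N for two seconds or more, the fork stands on the blue pad with the gripper clear, and no bystander was touched (only the cup was re-measured at the end, unmoved).

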